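# Uncap the fixture, mount and lock its faceplate, and set the stone model on it

## Robot

A 6-joint arm with a two-finger parallel gripper is mounted at the origin on the work surface. World frame = base frame: x ahead of the robot, y to its left, z up, the work surface at z = 0. Lengths are in m, angles in rad, forces in N, time in s.
With the tool pointing down it reaches from about 0.35 to 0.775 m from the base axis. Payload 5.5 kg.
Tool frame: the origin (TCP) lies between the finger pads; the fingertips stand 11 mm ahead of it and the grasp point (between the pads) lies 8 mm behind it (tips_ahead is the distance from the TCP to the fingertips, in m); z points along the fingers, y is the line along which they close (so a half turn about z gives the same grasp; the last joint's range is limited). The gripper opens to 85 mm and grips with 20 to 120 N. Pads are 22 mm wide; open, the fingers measure 114 mm over their backs; the gripper's body (76 mm by 85 mm) begins 54 mm behind the grasp point. The pads swing forward as they close: fully open they stand 13 mm farther back than shut.
Start: joints at [1.06, 0.313, 0.046, 1.304, 0, 1.431], TCP at [0.208, 0.536, 0.242] pointing down, gripper open.
Joint ranges: [-2.76, 2.76], [-0.86, 1.69], [-1.03, 1.26], [-2.2, 2.34], [-1.47, 1.5], [-3.14, 3.14]. Speed limits (rad/s): [2.57, 2.57, 3.14, 3.14, 3.14, 3.14].

## Interface

Orientations are given as a unit quaternion [w, x, y, z].
In Python, from workcell import * gives the robot as it stands. The module is installed in compiled form; this text tells all that it offers.
- The arm moves only by the tool jog_arm, never from a script. Its argument "moves" is a list of rows, each an object with "fingers": the closure, from 0 (fully open) to 1 (shut); "slide": the shift along the tool's x, y, z in mm, a list of three; "angular": the turn, a rotation vector about the tool's x, y, z in degrees, a list of three. A call has 1 to 10 rows; each row is the pose to reach, as a shift and turn from the pose commanded when the call began, along the tool's axes at that moment; what a row does not reach only later rows make up. A row lasts 1/12 s, in which the tool goes at most 41.7 mm and 7.16 degrees, less where a joint would pass 70% of its speed; a pose out of reach is approached as far as the arm can. A call with a gripper value outside its range is refused whole. The fingers move at their own pace and stop on an object; "squeeze" is the grip in N (left out, the last holds). Time passes only in rows, so rows that repeat a pose let the fingers close. It gives the time, the measured TCP pose, the force, the opening and the grip force at its end, in the units of the state.
- get_state(): the state, without advancing time (a new reading comes with each control period).
- read_camera(name): name is "scene" or "top"; returns a dict with "color" (480x640x3 uint8, red, green, blue), "fovy" (degrees; the focal length in pixels is half the picture's height over the tangent of half this angle, whatever the lens; pixels are square), "cx", "cy" (the principal point, pixels), "world_from_camera" (4x4, takes a point from camera to world coordinates). Camera axes: x right, y down, z forward; pixel columns grow to the right and rows downward; lengths in m; the calibration is good to about 2 mm. A picture is of the moment at which its call begins. There is no depth.
- hand_in(): hands the job in; it is judged then, once.
Trained networks look in a picture, given as the dict that the camera call returned (one of the last four; its "shot" number tells which), for a name from the list of things; names that differ only in an ending like _2 or _b are one class to them, and where a whole thing is asked for, a point or a joint stands for the part that bears it (a point fixed in the world has none). Each returns a list of dicts, best first, with "p" (0 to 1); they miss things now and then, are a little off and sometimes report something else, mostly with a low value. They report only what shows in the picture. A call takes as long as a camera call. They do not tell look-alikes from the thing itself.
- look_for(target, picture): "point" ([column, row] in pixels, amid what is visible of it).
- tip_of(target, picture): "point" ([column, row] in pixels: a listed point, or the origin of a listed thing).
The state is a dict: "clock": time; "joint_pos": joint angles; "qvel": joint speeds; "tau": joint torques, N m; "tcp_pos": TCP position; "orientation": TCP orientation; "wrist_force": force on the tool from outside, world axes, zero at the start; "ft_torque": the same for the moment, N m; "finger_gap": finger opening in m; "grip_force": force on a finger pad.
Only numpy, scipy, OpenCV 4.12 (cv2) and the standard library are available. Lean on these libraries where they do the work, as an engineer would, in place of code of your own. Each camera call takes 0.05 s, during which the arm holds its last target. There are 200 camera calls.

## Task

Get the inspection fixture ready on this dental lab bench: lift the red dust cap off the hub of the blue fixture and put it in the grey tray. Put the aluminium faceplate on the hub, turned so that its three holes go over the three studs and it sits fully home, then lock it with every T-key that stands in the wooden rack, one to a slot in the fixture's bridges: lower each key's head lengthwise through the slot and give it a quarter turn, so that it stays locked with its collar resting on the bridge. After that set the yellow stone model squarely on the faceplate's blue square boss, edges flush, let go of everything, and leave the other things on the bench where they stand.

Things in the scene. Friction and masses are not known exactly. Their poses are not given: they have to be found in the camera images.
- hub (a point): hub of the fixture: centre of a dark round seat (106 mm across, 16 mm above the table) on a fixed blue base 196 mm across, 4 thick. On the axis a brass spigot 23 mm across, 18 tall, tapered above 12. Three brass studs 8 mm across, 9.5 tall, tapered above 6.5, 45 mm from the axis at 0, 120, 240 degrees from x about z (up); bridges at 60, 180, 300.
- slot0: A slot in a steel bridge of the fixture, 73 mm from the hub's axis. Point: centre of the slot's mouth, on the bridge's top, 27 mm above the table. y along the slot (30 mm long), x across it (13 mm wide) and outward, z up. Bridge 8 mm thick, 15 mm hollow below. With its bar along y a key goes in until its collar rests on the bridge (bar centre 21 mm above the point).
- slot1: Like slot0: a slot in a steel bridge of the fixture, 73 mm from the hub's axis. Point: centre of the slot's mouth, on the bridge's top, 27 mm above the table. y along the slot (30 mm long), x across it (13 mm wide) and outward, z up. Bridge 8 mm thick, 15 mm hollow below. A fully lowered key is free to turn either way; it is locked with its bar along x, across the slot.
- slot2: Like slot0: a slot in a steel bridge of the fixture, 73 mm from the hub's axis. Point: centre of the slot's mouth, on the bridge's top, 27 mm above the table. y along the slot (30 mm long), x across it (13 mm wide) and outward, z up. Bridge 8 mm thick, 15 mm hollow below. A locked key's collar reaches 5 mm over the rim of the seated faceplate, 1 mm above it.
- faceplate_mid (a point): faceplate, boss up: aluminium flange 120 mm across, 10 thick, three 11 mm holes 45 mm from the axis at 0, 120, 240 degrees from x about z (up). On top a blue boss 50 x 50 mm, 26 tall, sides along x and y, to grip. Below, a blind bore 26 mm wide, 30 deep. 0.45 kg. Point: on the axis, 18 mm above the underside, 18 below the boss's top; when home 18 mm above the hub point.
- key0_mid (a point): A T-key, upright in the rack: from the bottom up a T-head 25 x 9 mm, 6 thick; 9 mm round shank, 11 long; dark collar 36 mm across, 6 thick; orange grip bar 32 long (x), 12 thick (y), 30 tall. 53 mm tall, 90 g. Point: centre of the bar, 21 mm above the collar's underside, 38 above the key's bottom. x along bar and T-head alike, z up. May be absent.
- key1_mid (a point): Like key0: a T-key, upright in the rack: from the bottom up a T-head 25 x 9 mm, 6 thick; 9 mm round shank, 11 long; dark collar 36 mm across, 6 thick; orange grip bar 32 long (x), 12 thick (y), 30 tall. 53 mm tall, 90 g. Point: centre of the bar, 21 mm above the collar's underside, 38 above the key's bottom. x along bar and T-head alike, z up. May be absent.
- key2_mid (a point): Like key0: a T-key, upright in the rack: from the bottom up a T-head 25 x 9 mm, 6 thick; 9 mm round shank, 11 long; dark collar 36 mm across, 6 thick; orange grip bar 32 long (x), 12 thick (y), 30 tall. 53 mm tall, 90 g. Point: centre of the bar, 21 mm above the collar's underside, 38 above the key's bottom. x along bar and T-head alike, z up. May be absent.
- cap_mid (a point): red dust cap standing loose over the hub's spigot at the start, on the seat: a plain round cap 40 mm across, 42 mm tall, hollow below (20 mm deep), 60 g. Point: on its axis, half-way up (21 mm above its underside); z up. Lift it straight up by 20 mm or more to clear the spigot.
- tray_in (a point): grey open tray fixed to the bench, 100 x 100 mm outside, walls 4 mm thick and 22 mm high, standing on the table. Point: centre of its inner floor; x and y along its walls.
- rack: wooden key rack fixed to the bench, 150 x 50 mm, 24 mm tall; the point is the centre of its underside, x runs along its length, along which three pockets (30 mm along x, 13 mm across) lie at -46, 0 and +46 mm; keys stand with their bars along x and collars resting on its top.
- model_mid (a point): yellow stone dental model: a block 50 x 50 mm, 20 mm tall, with a pale arch of teeth rising 9 mm above its top (grip the block's sides), 0.13 kg. The point is the centre of the block, 10 mm above its underside; x and y along its sides, z up. Any quarter turn of it is as good as another.
- jar: bystander, to be left alone: amber glass jar with a white cap, 48 mm across, 55 mm tall; the point is the centre of its underside
- torch: bystander, to be left alone: red and black bench torch standing upright, 160 mm tall; the point is the centre of its underside
- dish: bystander, to be left alone: shallow steel dish, 90 mm across; the point is the centre of its underside
- brush: bystander, to be left alone: wooden-handled brush lying down, 170 mm long; the point is under its middle
- fluid: bystander, to be left alone: blue plastic bottle, 52 mm across, 120 mm tall; the point is the centre of its underside
Things that resemble listed ones, but are neither listed nor needed, are in the scene too. What is shaped like the part that bears tray_in but orange is not meant.

How it is judged:
On the way, in this order (a step that is already met when the one before it is completed fails the run):
1. the dust cap is in the tray (horizontal distance between cap_mid and tray_in below 0.042 m and z of cap_mid in the frame of tray_in below 0.026 m), for 0.3 s.
2. the faceplate sits fully home on the hub, its holes over the studs (z of faceplate_mid in the frame of hub below 0.0197 m and horizontal distance between faceplate_mid and hub below 0.003 m and angle between faceplate_mid's own z axis and vertical below 0.03 rad), for 0.3 s.
3. every T-key is locked in a slot with the faceplate home (all of step 2 and ((horizontal distance between key0_mid and slot0 below 0.006 m and z of key0_mid in the frame of slot0 between 0.018 and 0.0235 m and angle between key0_mid's own z axis and vertical below 0.1 rad and angle between the x axis of key0_mid and the y axis of slot0, either way round above 1.2 rad) or (horizontal distance between key0_mid and slot1 below 0.006 m and z of key0_mid in the frame of slot1 between 0.018 and 0.0235 m and angle between key0_mid's own z axis and vertical below 0.1 rad and angle between the x axis of key0_mid and the y axis of slot1, either way round above 1.2 rad) or (horizontal distance between key0_mid and slot2 below 0.006 m and z of key0_mid in the frame of slot2 between 0.018 and 0.0235 m and angle between key0_mid's own z axis and vertical below 0.1 rad and angle between the x axis of key0_mid and the y axis of slot2, either way round above 1.2 rad)) and ((horizontal distance between key1_mid and slot0 below 0.006 m and z of key1_mid in the frame of slot0 between 0.018 and 0.0235 m and angle between key1_mid's own z axis and vertical below 0.1 rad and angle between the x axis of key1_mid and the y axis of slot0, either way round above 1.2 rad) or (horizontal distance between key1_mid and slot1 below 0.006 m and z of key1_mid in the frame of slot1 between 0.018 and 0.0235 m and angle between key1_mid's own z axis and vertical below 0.1 rad and angle between the x axis of key1_mid and the y axis of slot1, either way round above 1.2 rad) or (horizontal distance between key1_mid and slot2 below 0.006 m and z of key1_mid in the frame of slot2 between 0.018 and 0.0235 m and angle between key1_mid's own z axis and vertical below 0.1 rad and angle between the x axis of key1_mid and the y axis of slot2, either way round above 1.2 rad)) and ((horizontal distance between key2_mid and slot0 below 0.006 m and z of key2_mid in the frame of slot0 between 0.018 and 0.0235 m and angle between key2_mid's own z axis and vertical below 0.1 rad and angle between the x axis of key2_mid and the y axis of slot0, either way round above 1.2 rad) or (horizontal distance between key2_mid and slot1 below 0.006 m and z of key2_mid in the frame of slot1 between 0.018 and 0.0235 m and angle between key2_mid's own z axis and vertical below 0.1 rad and angle between the x axis of key2_mid and the y axis of slot1, either way round above 1.2 rad) or (horizontal distance between key2_mid and slot2 below 0.006 m and z of key2_mid in the frame of slot2 between 0.018 and 0.0235 m and angle between key2_mid's own z axis and vertical below 0.1 rad and angle between the x axis of key2_mid and the y axis of slot2, either way round above 1.2 rad))), for 0.3 s.
4. the stone model stands squarely on the boss (all of step 3 and horizontal distance between model_mid and faceplate_mid below 0.004 m and z of model_mid in the frame of faceplate_mid between 0.026 and 0.03 m and angle between model_mid's own z axis and vertical below 0.05 rad and (angle between the x axis of model_mid and the x axis of faceplate_mid, either way round below 0.1 rad or angle between the x axis of model_mid and the x axis of faceplate_mid, either way round above 1.47 rad)), for 0.3 s.
At the end, for the whole second after the job is handed in: Cap in the tray; faceplate home (1.7 mm deep, 3 mm off axis); each key present in a slot (within 6 mm of centre, collar on the bridge within 3 mm, upright), bar 69 degrees or more from the slot's length; model flat on the boss, within 4 mm and 6 degrees; all still (all of step 1 and all of step 4 and linear speed of each of faceplate, model, key0, key1, key2, cap below 0.02 m/s); the robot touches nothing.
It fails at once if the jar is shoved aside or knocked over (moved more than 5 cm) (distance of jar from where it was at the start of the episode above 0.05 m or angle between jar's own z axis and vertical above 0.6 rad).
It fails at once if the torch is shoved aside or knocked over (moved more than 5 cm) (distance of torch from where it was at the start of the episode above 0.05 m or angle between torch's own z axis and vertical above 0.6 rad).
It fails at once if the dish is shoved aside or knocked over (moved more than 5 cm) (distance of dish from where it was at the start of the episode above 0.05 m or angle between dish's own z axis and vertical above 0.6 rad).
It fails at once if the brush is shoved aside or knocked over (moved more than 5 cm) (distance of brush from where it was at the start of the episode above 0.05 m).
It fails at once if the fluid is shoved aside or knocked over (moved more than 5 cm) (distance of fluid from where it was at the start of the episode above 0.05 m or angle between fluid's own z axis and vertical above 0.6 rad).
Of key0, key1, key2 only 2 to 3 are there at a start; the rules pass over those that are not, and their reading is None.
At some moment in a run one of faceplate, model may be knocked a few centimetres aside while the robot is not near it.
It also fails if it takes over 210 s, if anything falls off the work surface, if the arm or the gripper's body presses on something with over 40 N, if the wrist force passes 120 N, or if a joint passes its speed limit or range.

## Working session

There is one attempt and no reset: what is moved stays moved. The work goes in short steps, Python scripts to look and compute and a tool call to move; the robot and the scene stay as the last step left them, time stands still between calls to the robot, and variables do not carry over. Pictures are saved under pics/ and viewed, at most 14 in all, crops included, and the job is handed in when it is done.

Besides the shell and the picture viewer there is one more tool, called after "Emit:" as name(argument=value, ...) on one line, values as JSON. jog_arm: Moves the arm, as the interface text tells. Its arguments: {"type":"object","properties":{"moves":{"type":"array","items":{"type":"object","properties":{"fingers":{"type":"number"},"slide":{"type":"array","items":{"type":"number"}},"angular":{"type":"array","items":{"type":"number"}}}}},"squeeze":{"type":"number"}},"required":["moves"]}

```bash
mkdir -p pics; cat > h.py <<'E'
from workcell import *
import numpy as np, cv2
from scipy.spatial.transform import Rotation as R
def ray(pic,px):
    f=240/np.tan(np.radians(pic["fovy"])/2); T=np.array(pic["world_from_camera"])
    d=T[:3,:3]@np.array([(px[0]-pic["cx"])/f,(px[1]-pic["cy"])/f,1]); return T[:3,3],d
def atz(pic,px,z):
    o,d=ray(pic,px); return (o+d*(z-o[2])/d[2])
def proj(pic,p):
    f=240/np.tan(np.radians(pic["fovy"])/2); T=np.array(pic["world_from_camera"])
    c=T[:3,:3].T@(np.array(p)-T[:3,3]); return np.array([pic["cx"]+f*c[0]/c[2],pic["cy"]+f*c[1]/c[2]])
def tri(o1,d1,o2,d2):
    A=np.stack([d1,-d2],1); s=np.linalg.lstsq(A,o2-o1,rcond=None)[0]
    a=o1+s[0]*d1;b=o2+s[1]*d2; return (a+b)/2,np.linalg.norm(a-b)
def save(pic,n): cv2.imwrite(f"pics/{n}.png",pic["color"][:,:,::-1])
E
python3 - <<'E'
from h import *
Z=dict(hub=.016,slot0=.027,slot1=.027,slot2=.027,faceplate_mid=.018,key0_mid=.045,key1_mid=.045,key2_mid=.045,cap_mid=.037,tray_in=.004,rack=0,model_mid=.01,jar=0,torch=0,dish=0,brush=0,fluid=0)
P={n:read_camera(n) for n in("scene","top")}
for n in P:
    save(P[n],n); print(n,P[n]["fovy"],np.round(P[n]["world_from_camera"],3).tolist())
for t in Z:
    for n in P:
        print(t,n,[(np.round(d["point"]).tolist(),round(d["p"],2),np.round(atz(P[n],d["point"],Z[t])[:2],3).tolist()) for d in tip_of(t,P[n])[:4]])
print(get_state())
E
```

```text
scene 45.04028515367098 [[-0.463, 0.748, -0.475, 1.22], [0.886, 0.388, -0.253, 0.302], [-0.005, -0.538, -0.843, 1.193], [0.0, 0.0, 0.0, 1.0]]
top 50.98891964099696 [[-0.001, -0.985, 0.171, 0.367], [-1.0, -0.001, -0.013, -0.024], [0.013, -0.171, -0.985, 1.321], [0.0, 0.0, 0.0, 1.0]]
hub scene [([327.0, 256.0], 0.88, [0.592, -0.029])]
hub top [([321.0, 237.0], 0.98, [0.588, -0.038])]
slot0 scene [([334.0, 279.0], 0.76, [0.644, 0.017]), ([347.0, 236.0], 0.69, [0.524, -0.01]), ([297.0, 244.0], 0.5, [0.602, -0.106])]
slot0 top [([348.0, 233.0], 0.72, [0.598, -0.108]), ([309.0, 263.0], 0.69, [0.518, -0.006]), ([303.0, 212.0], 0.47, [0.652, 0.011])]
slot1 scene [([334.0, 279.0], 0.76, [0.644, 0.017]), ([347.0, 236.0], 0.69, [0.524, -0.01]), ([297.0, 244.0], 0.5, [0.602, -0.106])]
slot1 top [([348.0, 233.0], 0.72, [0.598, -0.108]), ([309.0, 263.0], 0.69, [0.518, -0.006]), ([303.0, 212.0], 0.47, [0.652, 0.011])]
slot2 scene [([334.0, 279.0], 0.76, [0.644, 0.017]), ([347.0, 236.0], 0.69, [0.524, -0.01]), ([297.0, 244.0], 0.5, [0.602, -0.106])]
slot2 top [([348.0, 233.0], 0.72, [0.598, -0.108])
[... 2208 characters left out ...]
04])]
{'clock': 1.8, 'joint_pos': array([ 1.06041174e+00,  3.13175852e-01,  4.60972742e-02,  1.30360335e+00,
       -2.12038506e-06,  1.43116616e+00]), 'qvel': array([-0.00135119, -0.00012578,  0.00124192,  0.00049659, -0.00180321,
        0.00087015]), 'tau': array([-1.04378018e-03, -4.80458593e+01,  2.98805720e+01,  5.74623446e-04,
       -3.02443405e-04, -1.03702936e-05]), 'tcp_pos': array([0.20837705, 0.53595351, 0.24233582]), 'orientation': array([1.92701208e-05, 1.84317293e-01, 9.82866793e-01, 5.38686378e-05]), 'wrist_force': array([-0.00078003,  0.31456506,  0.33639572]), 'ft_torque': array([-0.04866178, -0.02088233, -0.01109672]), 'grip_force': 0.0, 'finger_gap': 0.08555432283317288}
```

View pictures.

View pics/scene.png

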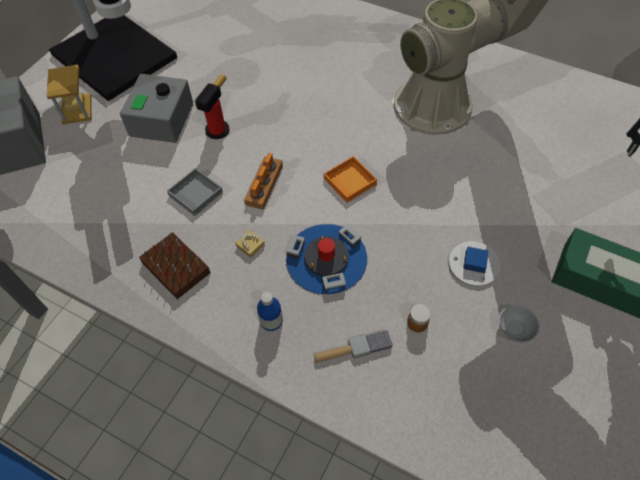

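View pics/top.png

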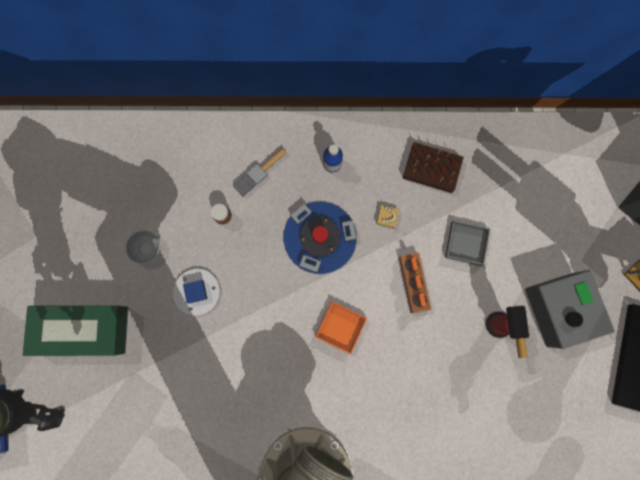

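```bash
python3 - <<'E'
import cv2,numpy as np
s=cv2.imread("pics/scene.png");t=cv2.imread("pics/top.png")
c=lambda i,x,y,w,k:cv2.resize(i[y:y+w*3//4,x:x+w],(400,300),interpolation=cv2.INTER_CUBIC)
m=np.vstack([np.hstack([c(s,276,218,104,1),c(t,268,196,104,1)]),np.hstack([c(s,225,150,80,1),c(t,375,245,80,1)])])
cv2.imwrite("pics/m1.png",m)
m=np.vstack([np.hstack([c(s,440,235,80,1),c(t,156,262,80,1)]),np.hstack([c(s,215,215,72,1),c(t,353,192,72,1)])])
cv2.imwrite("pics/m2.png",m)
E
```

```text
(no output)
```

View pics/m1.png

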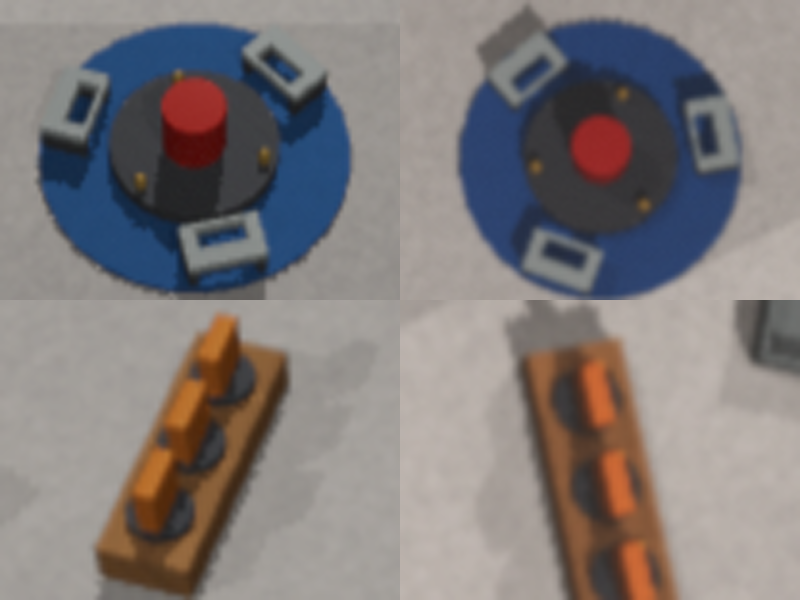

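View pics/m2.png

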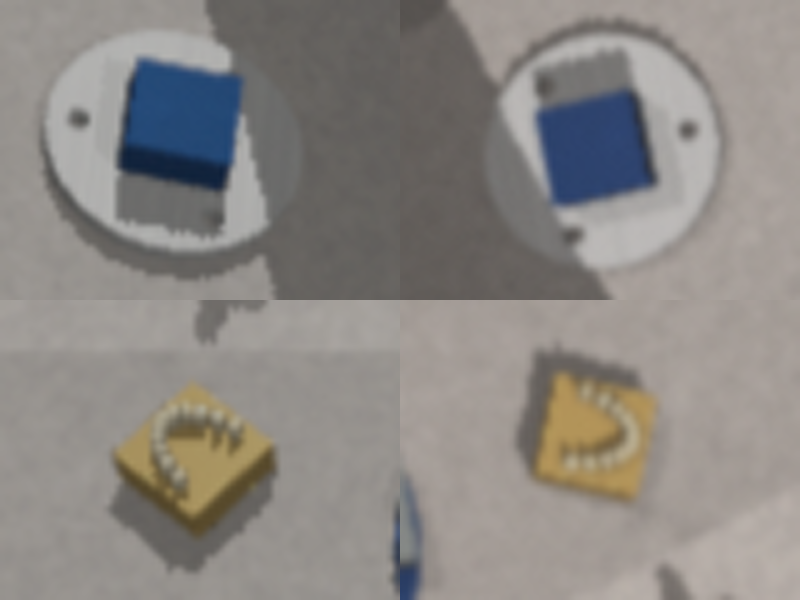

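```bash
cat > fit.py <<'E'
from h import *
from scipy.optimize import minimize,least_squares
def box(lx,ly,z0,z1):
    return np.array([[a*lx/2,b*ly/2,z] for a in(-1,1) for b in(-1,1) for z in(z0,z1)])
def cyl(r,z0,z1):
    a=np.linspace(0,2*np.pi,40); return np.array([[r*np.cos(t),r*np.sin(t),z] for t in a for z in(z0,z1)])
def cmask(pic,f,center,rad):
    hsv=cv2.cvtColor(pic["color"],cv2.COLOR_RGB2HSV).astype(int); m=f(hsv[...,0],hsv[...,1],hsv[...,2])
    w=np.zeros(m.shape,np.uint8); cv2.circle(w,tuple(int(round(v)) for v in center),int(rad),1,-1)
    m=(m&(w>0)).astype(np.uint8)
    n,l,s,_=cv2.connectedComponentsWithStats(m)
    if n<2: return m*0
    return (l==1+np.argmax(s[1:,4])).astype(np.uint8)
def soft(pic,pts):
    uv=np.array([proj(pic,p) for p in pts]); K=6
    c=np.floor(uv.min(0))-1; n=(np.ceil(uv.max(0))+2-c).astype(int)
    im=np.zeros((n[1]*K,n[0]*K),np.uint8)
    h=cv2.convexHull(((uv-c+.5)*K-.5).astype(np.float32))[:,0]
    cv2.fillConvexPoly(im,np.round(h*16).astype(np.int32),255,shift=4)
    s=cv2.resize(im,(int(n[0]),int(n[1])),interpolation=cv2.INTER_AREA)/255.
    out=np.zeros(pic["color"].shape[:2]); x,y=c.astype(int)
    y0,x0=max(y,0),max(x,0); y1,x1=min(y+n[1],480),min(x+n[0],640)
    if y1>y0 and x1>x0: out[y0:y1,x0:x1]=s[y0-y:y1-y,x0-x:x1-x]
    return out
def fit(pics,masks,shape,x0,yaw=True,z=0.):
    def T(v):
        c,s=(np.cos(v[2]),np.sin(v[2])) if yaw else (1,0)
        return shape@np.array([[c,s,0],[-s,c,0],[0,0,1]])+[v[0],v[1],z]
    def cost(v): return sum(((soft(p,T(v))-m)**2).sum() for p,m in zip(pics,masks))
    best=None
    for y in ([x0[2]] if len(x0)>2 and x0[2] is not None else ([0,.4,.8,1.2] if yaw else [0])):
        v0=np.array([x0[0],x0[1],y][:3 if yaw else 2])
        sim=np.array([v0]+[v0+d for d in (np.diag([.006,.006,.2]) if yaw else np.diag([.006,.006]))])
        r=minimize(cost,v0,method="Nelder-Mead",options=dict(initial_simplex=sim,xatol=1e-4,fatol=1e-3,maxiter=150))
        if best is None or r.fun<best.fun: best=r
    return best.x,best.fun/sum(m.sum() for m in masks)
def measure(pics,colf,rad,shape,x0,yaw=True,z=0.,zc=.03):
    ms=[cmask(p,colf,proj(p,[x0[0],x0[1],z+zc]),rad) for p in pics]
    b=fit(pics,ms,shape,x0,yaw,z)
    return b,[fit([p],[m],shape,list(b[0])[:3],yaw,z) for p,m in zip(pics,ms)],[int(m.sum()) for m in ms]
blue=lambda h,s,v:(h>100)&(h<125)&(s>120)
yellow=lambda h,s,v:(h>12)&(h<32)&(s>90)
orange=lambda h,s,v:(h<14)&(s>185)&(v>110)
red=lambda h,s,v:((h<7)|(h>172))&(s>150)
brass=lambda h,s,v:(h>10)&(h<30)&(s>90)
def show(n,r):
    f=lambda a:np.round(a,4).tolist()
    print(n,f(r[0][0]),round(r[0][1],3),"|",[ (f(a[0]),round(a[1],3)) for a in r[1]],r[2])
def hub(pics):
    O=[]
    for p in pics:
        m=cmask(p,blue,proj(p,[.59,-.034,.004]),60)
        h=cv2.convexHull(np.argwhere(m)[:,::-1].astype(np.int32))[:,0]
        hm=np.zeros_like(m); cv2.fillConvexPoly(hm,h.astype(np.int32),1); O.append(hm)
    b=fit(pics,O,cyl(.098,0.,.004),[.59,-.034],False)
    print("hub disc",np.round(b[0],4),round(b[1],3),[np.round(fit([p],[m],cyl(.098,0.,.004),b[0],False)[0],4) for p,m in zip(pics,O)])
    return b[0]
E
python3 - <<'E'
from fit import *
pics=[read_camera("scene"),read_camera("top")]
hxy=hub(pics)
for p in pics:
    hsv=cv2.cvtColor(p["color"],cv2.COLOR_RGB2HSV).astype(int); m=brass(hsv[...,0],hsv[...,1],hsv[...,2]).astype(np.uint8)
    c=proj(p,[*hxy,.016]); w=np.zeros_like(m); cv2.circle(w,(int(c[0]),int(c[1])),26,1,-1)
    n,l,s,ct=cv2.connectedComponentsWithStats(m&w)
    for i in range(1,n):
        q=atz(p,ct[i],.021)[:2]-hxy; print("stud",s[i,4],np.round(q*1000,1),round(np.linalg.norm(q)*1000,1),round(np.degrees(np.arctan2(q[1],q[0])),1))
show("cap",measure(pics,red,25,cyl(.02,.016,.058),hxy,False))
show("boss",measure(pics,blue,22,box(.05,.05,.010,.036),[.446,.287]))
show("model",measure(pics,yellow,20,box(.05,.05,0,.02),[.642,-.218],zc=.01))
for i,xy in enumerate([[.426,-.29],[.467,-.282],[.511,-.274]]):
    show(f"key{i}",measure(pics,orange,9,box(.032,.012,.030,.060),xy+[.2],zc=.045))
E
```

```text
hub disc [ 0.5898 -0.0333] 0.29 [array([ 0.5884, -0.0337]), array([ 0.5938, -0.0432])]
stud 4 [-36.1 -29.8] 46.8 -140.5
stud 10 [-8.  44.2] 44.9 100.2
stud 13 [ 41.8 -15.2] 44.5 -19.9
stud 7 [ 43.3 -15.5] 46.0 -19.8
stud 9 [-7.6 42.9] 43.5 100.0
stud 7 [-33.2 -30.3] 44.9 -137.6
cap [0.5904, -0.0338] 0.103 | [([0.5884, -0.0333], np.float64(0.08)), ([0.5924, -0.0345], np.float64(0.099))] [323, 202]
boss [0.4441, 0.2858, 0.1278] 0.22 | [([0.4417, 0.2858, 0.1284], np.float64(0.151)), ([0.446, 0.2877, 0.047], np.float64(0.29))] [463, 339]
model [0.6456, -0.2141, 1.3521] 0.457 | [([0.6433, -0.2127, 1.2811], np.float64(0.556)), ([0.646, -0.2146, 1.3416], np.float64(0.332))] [309, 288]
key0 [0.4209, -0.2957, 0.6476] 12.973 | [([0.4206, -0.2952, 0.6455], np.float64(14.152)), ([0.4332, -0.3043, 1.799], np.float64(9.04))] [5, 7]
key1 [0.469, -0.2863, 0.6681] 5.253 | [([0.4686, -0.2867, 0.6691], np.float64(12.146)), ([0.4707, -0.2811, 0.3329], np.float64(3.212))] [6, 21]
key2 [0.5137, -0.2766, 0.6906] 3.883 | [([0.5143, -0.2762, 0.6883], np.float64(12.619)), ([0.5164, -0.2738, 0.6062], np.float64(2.026))] [6, 29]
```

```bash
cat > mv.py <<'E'
from h import *
def plan(wps,frm=None):
    """wps: (x,y,z,psi_deg) psi = world yaw of tool x, tool down"""
    s=get_state()
    p=np.array(s["tcp_pos"]);q=s["orientation"];r=R.from_quat([q[1],q[2],q[3],q[0]])
    a=r.as_matrix()[:,0]; print("at",np.round(p,4),"psi",round(np.degrees(np.arctan2(a[1],a[0])),2),"q6",round(np.degrees(s["joint_pos"][5]),1),"gap",round(s["finger_gap"],4),"grip",round(s["grip_force"],1),"F",np.round(s["wrist_force"],1),"t",round(s["clock"],1))
    for w in wps:
        t=R.from_euler("z",w[3],degrees=True)*R.from_euler("x",180,degrees=True)
        d=r.inv().apply(np.array(w[:3])-p)*1000; v=np.degrees((r.inv()*t).as_rotvec())
        print(w,"slide",np.round(d,1).tolist(),"ang",np.round(v,1).tolist(),"rows",round(max(np.linalg.norm(d)/41.7,np.linalg.norm(v)/7.16),1),"q6~",round((180+np.degrees(np.arctan2(w[1],w[0]))-w[3]+180)%360-180))
        p=np.array(w[:3]);r=t
E
python3 - <<'E'
from mv import *
plan([(.59,-.034,.2,158.8),(.59,-.034,.04,158.8)])
E
```

```text
at [0.2084 0.536  0.2423] psi 158.75 q6 82.0 gap 0.0851 grip 0.0 F [0.8 0.  0.6] t 1.9
(0.59, -0.034, 0.2, 158.8) slide [-562.2, -392.9, 42.3] ang [0.0, 0.0, -0.0] rows 16.5 q6~ 18
(0.59, -0.034, 0.04, 158.8) slide [-0.0, -0.0, 160.0] ang [0.0, 0.0, 0.0] rows 3.8 q6~ 18
```

Emit:
jog_arm(moves=[{"slide": [-281, -196, 21], "fingers": 0}, {"slide": [-281, -196, 21], "fingers": 0}, {"slide": [-281, -196, 21], "fingers": 0}, {"slide": [-281, -196, 21], "fingers": 0}, {"slide": [-281, -196, 21], "fingers": 0}, {"slide": [-281, -196, 21], "fingers": 0}, {"slide": [-281, -196, 21], "fingers": 0}, {"slide": [-281, -196, 21], "fingers": 0}, {"slide": [-281, -196, 21], "fingers": 0}, {"slide": [-281, -196, 21], "fingers": 0}])

```text
schema error: expected keys fingers, slide, angular
```

Emit:
jog_arm(moves=[{"slide": [-281, -197, 21], "fingers": 0}, {"slide": [-281, -197, 21], "fingers": 0}, {"slide": [-281, -197, 21], "fingers": 0}, {"slide": [-281, -197, 21], "fingers": 0}, {"slide": [-281, -197, 21], "fingers": 0}, {"slide": [-281, -197, 21], "fingers": 0}, {"slide": [-281, -197, 21], "fingers": 0}, {"slide": [-281, -197, 21], "fingers": 0}, {"slide": [-281, -197, 21], "fingers": 0}, {"slide": [-281, -197, 21], "fingers": 0}])

```text
schema error: expected keys fingers, slide, angular
```

```bash
python3 - <<'E'
from mv import *
plan([(.59,-.034,.04,158.8),(.59,-.034,.2,158.8),(.573,-.42,.2,158.8)])
pics=[read_camera("scene"),read_camera("top")]
for i,p in enumerate(pics):
    save(p,f"b{i}")
    h=cv2.cvtColor(p["color"],cv2.COLOR_RGB2HSV)
    for n,q in (("key",[.51,-.274,.057]),("key",[.467,-.282,.057]),("boss",[.444,.286,.036]),("table",[.444,.2,0]),("rack",[.49,-.278,.024]),("model",[.642,-.218,.02])):
        u=np.round(proj(p,q)).astype(int); print(n,u,h[u[1]-2:u[1]+3,u[0]].tolist(),h[u[1],u[0]-2:u[0]+3].tolist())
E
```

```text
at [0.2084 0.536  0.2423] psi 158.75 q6 82.0 gap 0.0851 grip 0.0 F [0.8 0.  0.6] t 1.9
(0.59, -0.034, 0.04, 158.8) slide [-562.2, -393.0, 202.3] ang [0.0, 0.0, -0.0] rows 17.1 q6~ 18
(0.59, -0.034, 0.2, 158.8) slide [0.0, 0.0, -160.0] ang [0.0, 0.0, 0.0] rows 3.8 q6~ 18
(0.573, -0.42, 0.2, 158.8) slide [-123.7, -366.0, -0.0] ang [0.0, 0.0, 0.0] rows 9.3 q6~ -15
key [255 184] [[14, 193, 180], [14, 194, 183], [14, 193, 184], [14, 191, 184], [14, 191, 183]] [[14, 181, 159], [14, 194, 179], [14, 193, 184], [14, 191, 183], [14, 197, 166]]
key [261 171] [[14, 193, 180], [14, 192, 183], [14, 193, 184], [15, 190, 184], [15, 188, 184]] [[14, 179, 157], [14, 194, 179], [14, 193, 184], [14, 188, 184], [14, 194, 171]]
boss [477 257] [[107, 177, 118], [106, 174, 117], [107, 176, 116], [107, 174, 117], [107, 176, 116]] [[107, 177, 117], [106, 179, 117], [107, 176, 116], [106, 175, 118], [106, 177, 118]]
table [439 250] [[17, 15, 152], [17, 15, 152], [17, 15, 151], [17, 15, 150], [15, 14, 151]] [[15, 14, 151], [19, 14, 150], [17, 15, 151], [17, 15, 150], [15, 14, 151]]
rack [259 186] [[12, 211, 86]
[... 667 characters left out ...]

boss [193 292] [[110, 151, 110], [110, 148, 110], [110, 148, 110], [110, 148, 110], [110, 149, 111]] [[110, 150, 109], [110, 148, 110], [110, 148, 110], [110, 151, 110], [110, 150, 109]]
table [230 293] [[13, 19, 164], [12, 20, 164], [12, 20, 165], [12, 20, 165], [12, 20, 166]] [[12, 20, 166], [12, 20, 165], [12, 20, 165], [12, 20, 166], [12, 20, 167]]
rack [414 274] [[11, 121, 84], [12, 126, 89], [12, 127, 92], [10, 129, 91], [9, 141, 92]] [[11, 125, 86], [12, 125, 90], [12, 127, 92], [11, 135, 102], [11, 148, 121]]
model [389 217] [[20, 128, 174], [19, 127, 163], [19, 127, 137], [19, 113, 122], [20, 82, 137]] [[20, 128, 163], [19, 127, 149], [19, 127, 137], [19, 123, 124], [19, 114, 119]]
```

Emit:
jog_arm(moves=[{"slide": [-281, -196, 21], "angular": [0, 0, 0], "fingers": 0}, {"slide": [-281, -196, 21], "angular": [0, 0, 0], "fingers": 0}, {"slide": [-281, -196, 21], "angular": [0, 0, 0], "fingers": 0}, {"slide": [-281, -196, 21], "angular": [0, 0, 0], "fingers": 0}, {"slide": [-281, -196, 21], "angular": [0, 0, 0], "fingers": 0}, {"slide": [-281, -196, 21], "angular": [0, 0, 0], "fingers": 0}, {"slide": [-281, -196, 21], "angular": [0, 0, 0], "fingers": 0}, {"slide": [-281, -196, 21], "angular": [0, 0, 0], "fingers": 0}, {"slide": [-281, -196, 21], "angular": [0, 0, 0], "fingers": 0}, {"slide": [-281, -196, 21], "angular": [0, 0, 0], "fingers": 0}])

```text
clock: 2.83
tcp_pos: [0.4008, 0.2492, 0.2212]
orientation: [0.0, 0.187, 0.982, -0.0]
wrist_force: [-0.3, 0.2, 0.3]
finger_gap: 0.0856
grip_force: 0.0
```

Emit:
jog_arm(moves=[{"slide": [-281, -197, 21], "angular": [0, 0, 0], "fingers": 0}, {"slide": [-281, -197, 21], "angular": [0, 0, 0], "fingers": 0}, {"slide": [-281, -197, 21], "angular": [0, 0, 0], "fingers": 0}, {"slide": [-281, -197, 21], "angular": [0, 0, 0], "fingers": 0}, {"slide": [-281, -197, 21], "angular": [0, 0, 0], "fingers": 0}, {"slide": [-281, -197, 21], "angular": [0, 0, 0], "fingers": 0}, {"slide": [-281, -197, 21], "angular": [0, 0, 0], "fingers": 0}, {"slide": [-281, -197, 21], "angular": [0, 0, 0], "fingers": 0}, {"slide": [-281, -197, 21], "angular": [0, 0, 0], "fingers": 0}, {"slide": [-281, -197, 21], "angular": [0, 0, 0], "fingers": 0}])

```text
clock: 3.67
tcp_pos: [0.5914, -0.0354, 0.1994]
orientation: [-0.0, 0.186, 0.983, 0.0]
wrist_force: [0.1, -0.9, -0.7]
finger_gap: 0.0853
grip_force: 0.0
```

```bash
sed -i 's/^yellow=.*/yellow=lambda h,s,v:(h>13)\&(h<32)\&(s>60)/; s/^orange=.*/orange=lambda h,s,v:(h<18)\&(s>140)\&(v>125)/' fit.py; cat >> fit.py <<'E'
def hullmask(m):
    h=cv2.convexHull(np.argwhere(m)[:,::-1].astype(np.int32)); o=np.zeros_like(m); cv2.fillConvexPoly(o,h,1); return o
E
python3 - <<'E'
from mv import *
plan([(.59,-.034,.04,158.8)])
from fit import *
import fit
pics=[read_camera("scene"),read_camera("top")]
show("boss",measure(pics,blue,26,box(.05,.05,.010,.036),[.446,.287,.15]))
for i,xy in enumerate([[.421,-.292],[.467,-.282],[.513,-.274]]):
    show(f"key{i}",measure(pics,orange,10,box(.032,.012,.030,.060),xy+[.2],zc=.045))
o=fit.cmask; fit.cmask=lambda *a:hullmask(o(*a))
show("model",measure(pics,yellow,24,box(.05,.05,0,.02),[.642,-.218,None],zc=.01))
E
```

```text
at [ 0.5914 -0.0354  0.1994] psi 158.6 q6 10.2 gap 0.0853 grip 0.0 F [ 0.1 -0.9 -0.7] t 3.7
(0.59, -0.034, 0.04, 158.8) slide [1.8, 0.8, 159.4] ang [0.0, -0.0, -0.2] rows 3.8 q6~ 18
boss [0.4435, 0.2858, 0.12] 0.326 | [([0.4425, 0.2858, 0.1286], np.float64(0.144)), ([0.4455, 0.289, -0.0462], np.float64(0.624))] [467, 269]
key0 [0.4192, -0.2943, 0.5228] 0.757 | [([0.4199, -0.2933, 0.634], np.float64(1.412)), ([0.4186, -0.2945, 0.5043], np.float64(0.447))] [41, 92]
key1 [0.4625, -0.2868, 0.5077] 0.711 | [([0.4625, -0.2863, 0.504], np.float64(0.98)), ([0.4742, -0.2849, -0.0283], np.float64(0.452))] [55, 101]
key2 [0.5066, -0.2787, 0.4592] 0.649 | [([0.5061, -0.2789, 0.4591], np.float64(0.813)), ([0.5192, -0.276, -0.0287], np.float64(0.4))] [62, 109]
model [0.644, -0.2142, -0.2055] 0.065 | [([0.6429, -0.2139, -0.2181], np.float64(0.031)), ([0.6461, -0.2149, -0.2239], np.float64(0.046))] [479, 420]
```

Emit:
jog_arm(moves=[{"slide": [0, 0, 120], "angular": [0, 0, 0], "fingers": 0}, {"slide": [0, 0, 120], "angular": [0, 0, 0], "fingers": 0}, {"slide": [0, 0, 120], "angular": [0, 0, 0], "fingers": 0}, {"slide": [0, 0, 140], "angular": [0, 0, 0], "fingers": 0}, {"slide": [0, 0, 160], "angular": [0, 0, 0], "fingers": 0}, {"slide": [0, 0, 160], "angular": [0, 0, 0], "fingers": 0}, {"slide": [0, 0, 160], "angular": [0, 0, 0], "fingers": 0}, {"slide": [0, 0, 160], "angular": [0, 0, 0], "fingers": 0}])

```text
clock: 4.43
tcp_pos: [0.5904, -0.0327, 0.0419]
orientation: [0.001, 0.183, 0.983, 0.0]
wrist_force: [-0.7, 0.4, 0.2]
finger_gap: 0.0853
grip_force: 0.0
```

Emit:
jog_arm(moves=[{"slide": [0, 0, 0], "angular": [0, 0, 0], "fingers": 1}, {"slide": [0, 0, 0], "angular": [0, 0, 0], "fingers": 1}, {"slide": [0, 0, 0], "angular": [0, 0, 0], "fingers": 1}, {"slide": [0, 0, 0], "angular": [0, 0, 0], "fingers": 1}, {"slide": [0, 0, 0], "angular": [0, 0, 0], "fingers": 1}, {"slide": [0, 0, 0], "angular": [0, 0, 0], "fingers": 1}, {"slide": [0, 0, 0], "angular": [0, 0, 0], "fingers": 1}, {"slide": [0, 0, 0], "angular": [0, 0, 0], "fingers": 1}, {"slide": [0, 0, 0], "angular": [0, 0, 0], "fingers": 1}], squeeze=30)

```text
clock: 5.18
tcp_pos: [0.5904, -0.0341, 0.0414]
orientation: [0.001, 0.184, 0.983, 0.0]
wrist_force: [-1.1, 1.8, 5.9]
finger_gap: 0.0392
grip_force: 29.7
```

```bash
python3 - <<'E'
from mv import *
plan([(.59,-.034,.16,158.8),(.573,-.42,.16,158.8),(.573,-.42,.037,158.8)])
E
```

```text
at [ 0.5904 -0.0341  0.0414] psi 158.74 q6 10.2 gap 0.0392 grip 29.7 F [-1.1  1.8  5.9] t 5.2
(0.59, -0.034, 0.16, 158.8) slide [0.3, 0.0, -118.6] ang [0.0, 0.1, -0.1] rows 2.8 q6~ 18
(0.573, -0.42, 0.16, 158.8) slide [-123.7, -366.0, -0.0] ang [0.0, 0.0, 0.0] rows 9.3 q6~ -15
(0.573, -0.42, 0.037, 158.8) slide [-0.0, -0.0, 123.0] ang [0.0, 0.0, 0.0] rows 2.9 q6~ -15
```

Emit:
jog_arm(moves=[{"slide": [0, 0, -118], "angular": [0, 0, 0], "fingers": 1}, {"slide": [0, 0, -118], "angular": [0, 0, 0], "fingers": 1}, {"slide": [0, 0, -118], "angular": [0, 0, 0], "fingers": 1}, {"slide": [0, 0, -118], "angular": [0, 0, 0], "fingers": 1}])

```text
clock: 5.52
tcp_pos: [0.594, -0.0349, 0.1663]
orientation: [0.006, 0.184, 0.983, 0.0]
wrist_force: [1.1, -0.9, 0.1]
finger_gap: 0.0385
grip_force: 31.3
```

Emit:
jog_arm(moves=[{"slide": [-62, -183, 0], "angular": [0, 0, 0], "fingers": 1}, {"slide": [-62, -183, 0], "angular": [0, 0, 0], "fingers": 1}, {"slide": [-62, -183, 0], "angular": [0, 0, 0], "fingers": 1}, {"slide": [-62, -183, 0], "angular": [0, 0, 0], "fingers": 1}, {"slide": [-62, -183, 0], "angular": [0, 0, 0], "fingers": 1}, {"slide": [-123.5, -366, 0], "angular": [0, 0, 0], "fingers": 1}, {"slide": [-123.5, -366, 0], "angular": [0, 0, 0], "fingers": 1}, {"slide": [-123.5, -366, 0], "angular": [0, 0, 0], "fingers": 1}, {"slide": [-123.5, -366, 0], "angular": [0, 0, 0], "fingers": 1}, {"slide": [-123.5, -366, 0], "angular": [0, 0, 0], "fingers": 1}])

```text
clock: 6.35
tcp_pos: [0.5711, -0.4243, 0.1575]
orientation: [0.0, 0.186, 0.983, -0.001]
wrist_force: [-0.3, -0.2, -0.5]
finger_gap: 0.0389
grip_force: 31.3
```

Emit:
jog_arm(moves=[{"slide": [0, 0, 0], "angular": [0, 0, 0], "fingers": 1}, {"slide": [0, 0, 0], "angular": [0, 0, 0], "fingers": 1}])

```text
clock: 6.52
tcp_pos: [0.5712, -0.4217, 0.1569]
orientation: [-0.0, 0.186, 0.983, 0.001]
wrist_force: [-0.2, 0.4, -1.1]
finger_gap: 0.0391
grip_force: 31.3
```

```bash
python3 - <<'E'
from mv import *
plan([(.573,-.42,.031,158.8)])
pics=[read_camera("scene"),read_camera("top")]
from fit import *
b=get_state()["tcp_pos"]
show("cap",measure(pics,red,25,cyl(.02,b[2]-.0254,b[2]+.0166),list(b[:2]),False,zc=b[2]))
for p in pics:
    print([(np.round(d["point"]).tolist(),round(d["p"],2),np.round(atz(p,d["point"],.004)[:2],3).tolist()) for d in tip_of("tray_in",p)[:4]])
E
```

```text
at [ 0.5712 -0.4217  0.1569] psi 158.56 q6 -21.5 gap 0.0391 grip 31.3 F [-0.2  0.4 -1.1] t 6.5
(0.573, -0.42, 0.031, 158.8) slide [-1.2, 2.1, 125.9] ang [0.0, -0.1, -0.2] rows 3.0 q6~ -15
cap [0.5704, -0.422] 2.535 | [([0.5704, -0.422], np.float64(1.791)), ([0.5689, -0.404], np.float64(4.04))] [135, 64]
[([194.0, 196.0], 0.75, [0.582, -0.421]), ([352.0, 178.0], 0.71, [0.346, -0.086])]
[([467.0, 242.0], 0.72, [0.577, -0.426])]
```

Emit:
jog_arm(moves=[{"slide": [-5, 3, 80], "angular": [0, 0, 0], "fingers": 1}, {"slide": [-5, 3, 80], "angular": [0, 0, 0], "fingers": 1}, {"slide": [-5, 3, 105], "angular": [0, 0, 0], "fingers": 1}, {"slide": [-5, 3, 118], "angular": [0, 0, 0], "fingers": 1}, {"slide": [-5, 3, 125], "angular": [0, 0, 0], "fingers": 1}, {"slide": [-5, 3, 125], "angular": [0, 0, 0], "fingers": 1}])

```text
clock: 7.22
tcp_pos: [0.5776, -0.4166, 0.0315]
orientation: [-0.001, 0.183, 0.983, 0.001]
wrist_force: [-0.6, -0.4, -0.1]
finger_gap: 0.0394
grip_force: 31.3
```

Emit:
jog_arm(moves=[{"slide": [0, 0, 0], "angular": [0, 0, 0], "fingers": 0.35}, {"slide": [0, 0, 0], "angular": [0, 0, 0], "fingers": 0.35}, {"slide": [0, 0, 0], "angular": [0, 0, 0], "fingers": 0.35}, {"slide": [0, 0, 0], "angular": [0, 0, 0], "fingers": 0.35}, {"slide": [0, 0, 0], "angular": [0, 0, 0], "fingers": 0.35}, {"slide": [0, 0, -80], "angular": [0, 0, 0], "fingers": 0.35}, {"slide": [0, 0, -130], "angular": [0, 0, 0], "fingers": 0.35}, {"slide": [0, 0, -170], "angular": [0, 0, 0], "fingers": 0}, {"slide": [0, 0, -170], "angular": [0, 0, 0], "fingers": 0}, {"slide": [0, 0, -170], "angular": [0, 0, 0], "fingers": 0}])

```text
clock: 8.05
tcp_pos: [0.5807, -0.4214, 0.2142]
orientation: [0.006, 0.184, 0.983, -0.004]
wrist_force: [0.8, 0.1, 1.6]
finger_gap: 0.0852
grip_force: 0.0
```

```bash
python3 - <<'E'
from mv import *
from fit import *
pics=[read_camera("scene"),read_camera("top")]
show("cap",measure(pics,red,25,cyl(.02,.004,.046),[.577,-.421],False))
for b in (90,110,130):
    bl=lambda h,s,v:(h>95)&(h<125)&(s>b)
    show("boss%d"%b,measure(pics,bl,26,box(.05,.05,.010,.036),[.444,.286,.13],zc=.023))
    ms=[cmask(p,bl,proj(p,[.444,.286,.023]),26) for p in pics]
save(pics[1],"t2"); save(pics[0],"s2")
c=pics[1]["color"][262:322,156:236,::-1]; c2=pics[0]["color"][235:295,440:520,::-1]
cv2.imwrite("pics/m3.png",cv2.resize(np.hstack([c2,c,ms[1][262:322,156:236,None].repeat(3,2)*255]),(800,200)))
E
```

```text
cap [0.5776, -0.4167] 0.163 | [([0.5761, -0.4172], np.float64(0.109)), ([0.5804, -0.4194], np.float64(0.204))] [286, 214]
boss90 [0.4441, 0.2856, 0.1836] 0.169 | [([0.4423, 0.2857, 0.1674], np.float64(0.099)), ([0.445, 0.2866, 0.1399], np.float64(0.242))] [489, 356]
boss110 [0.4435, 0.2857, 0.1287] 0.233 | [([0.443, 0.2859, 0.1481], np.float64(0.127)), ([0.4455, 0.2881, -0.0285], np.float64(0.371))] [475, 319]
boss130 [0.4424, 0.2856, 0.1375] 0.634 | [([0.442, 0.2853, 0.1205], np.float64(0.162)), ([0.4453, 0.2899, 0.002], np.float64(2.145))] [458, 139]
```

View pics/m3.png

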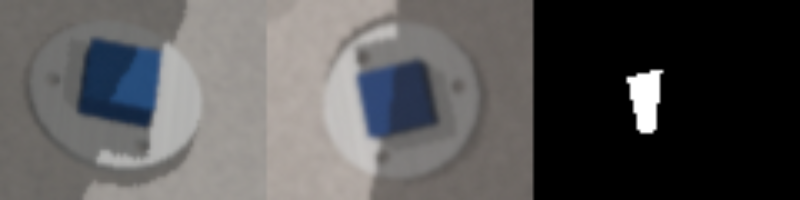

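```bash
python3 - <<'E'
from mv import *
from fit import *
pics=[read_camera("scene"),read_camera("top")]
for b in (60,75,90):
    bl=lambda h,s,v:(h>95)&(h<130)&(s>b)
    r=measure(pics,bl,26,box(.05,.05,.010,.036),[.444,.286,.17],zc=.023); show("boss%d"%b,r)
c=r[0][0][:2]
for u in ([184.8,279.1],[213.6,288.1],[190.8,309.1]):
    q=atz(pics[1],u,.009)[:2]-c; print("hole",round(np.linalg.norm(q)*1000,1),round(np.degrees(np.arctan2(q[1],q[0])),1))
h=np.array([.590,-.0338]); A=[]
for p in pics:
    hsv=cv2.cvtColor(p["color"],cv2.COLOR_RGB2HSV).astype(int); m=brass(hsv[...,0],hsv[...,1],hsv[...,2]).astype(np.uint8)
    cc=proj(p,[*h,.016]); w=np.zeros_like(m); cv2.circle(w,(int(cc[0]),int(cc[1])),26,1,-1)
    n,l,s,ct=cv2.connectedComponentsWithStats(m&w)
    for i in range(1,n):
        q=atz(p,ct[i],.021)[:2]; print("brass",s[i,4],np.round(q,4),np.round(np.linalg.norm(q-h)*1000,1),round(np.degrees(np.arctan2(*(q-h)[::-1])),1))
for p in pics: print([(round(d["p"],2),np.round(atz(p,d["point"],.027)[:2],4).tolist()) for d in tip_of("slot0",p)], [(round(d["p"],2),np.round(atz(p,d["point"],.016)[:2],4).tolist()) for d in tip_of("hub",p)])
print(np.degrees(r[0][0][2]))
plan([(.59,-.034,.24,158.8),(c[0],c[1],.16,-170)])
E
```

```text
boss60 [0.4444, 0.2858, 0.2143] 0.108 | [([0.4425, 0.2859, 0.2189], np.float64(0.06)), ([0.4457, 0.2869, 0.1696], np.float64(0.128))] [513, 393]
boss75 [0.444, 0.2859, 0.2044] 0.136 | [([0.4425, 0.2856, 0.1906], np.float64(0.071)), ([0.4453, 0.2869, 0.1678], np.float64(0.192))] [505, 371]
boss90 [0.4441, 0.286, 0.1983] 0.171 | [([0.4423, 0.2859, 0.1747], np.float64(0.101)), ([0.4454, 0.2847, 0.1701], np.float64(0.24))] [488, 356]
hole 45.6 41.3
hole 46.7 -76.5
hole 44.3 165.4
brass 9 [ 0.5558 -0.0617] 44.2 -140.9
brass 87 [ 0.5878 -0.0341] 2.2 -172.1
brass 11 [0.5816 0.0105] 45.1 100.7
brass 13 [ 0.6317 -0.0484] 44.2 -19.4
brass 7 [ 0.6331 -0.0488] 45.6 -19.2
brass 65 [ 0.5914 -0.0343] 1.5 -17.6
brass 9 [0.5823 0.0096] 44.1 100.1
brass 8 [ 0.5562 -0.0632] 44.8 -138.9
[(0.65, [0.6049, -0.104]), (0.5, [0.6401, 0.0129]), (0.49, [0.5207, -0.0139])] [(0.67, [0.5829, -0.0235])]
[(0.73, [0.801, -0.0708]), (0.71, [0.5138, -0.0072]), (0.64, [0.6074, -0.1034])] [(0.84, [0.5888, -0.0425]), (0.66, [0.4418, 0.2806])]
11.363234074371507
at [ 0.5773 -0.4183  0.2011] psi 158.75 q6 -21.1 gap 0.0852 grip 0.0 F [-0.1  0.6  0. ] t 8.4
(0.59, -0.034, 0.24, 158.8) slide [127.5, 362.8, -38.0] ang [0.1, -0.2, -0.0] rows 9.3 q6~ 18
(np.float64(0.4441342677120113), np.float64(0.28604966110147545), 0.16, -170) slide [251.7, 245.6, 80.0] ang [-0.0, 0.0, -31.2] rows 8.7 q6~ 23
```

```bash
python3 - <<'E'
from mv import *
plan([(.51,-.066,.22,158.8),(.4442,.2859,.14,-168.6),(.4442,.2859,.0245,-168.6)])
E
```

```text
at [ 0.5773 -0.4183  0.2011] psi 158.75 q6 -21.1 gap 0.0852 grip 0.0 F [-0.1  0.6  0. ] t 8.4
(0.51, -0.066, 0.22, 158.8) slide [190.4, 304.0, -17.9] ang [0.1, -0.2, -0.0] rows 8.6 q6~ 14
(0.4442, 0.2859, 0.14, -168.6) slide [188.6, 304.3, 80.0] ang [0.0, 0.0, -32.6] rows 8.8 q6~ 21
(0.4442, 0.2859, 0.0245, -168.6) slide [0.0, -0.0, 115.5] ang [0.0, 0.0, 0.0] rows 2.8 q6~ 21
```

Emit:
jog_arm(moves=[{"slide": [190, 304, -18], "angular": [0, 0, 0], "fingers": 0}, {"slide": [190, 304, -18], "angular": [0, 0, 0], "fingers": 0}, {"slide": [190, 304, -18], "angular": [0, 0, 0], "fingers": 0}, {"slide": [190, 304, -18], "angular": [0, 0, 0], "fingers": 0}, {"slide": [190, 304, -18], "angular": [0, 0, 0], "fingers": 0}, {"slide": [190, 304, -18], "angular": [0, 0, 0], "fingers": 0}, {"slide": [190, 304, -18], "angular": [0, 0, 0], "fingers": 0}, {"slide": [190, 304, -18], "angular": [0, 0, 0], "fingers": 0}, {"slide": [190, 304, -18], "angular": [0, 0, 0], "fingers": 0}, {"slide": [190, 304, -18], "angular": [0, 0, 0], "fingers": 0}])

```text
clock: 9.28
tcp_pos: [0.509, -0.062, 0.221]
orientation: [-0.001, 0.182, 0.983, 0.001]
wrist_force: [0.0, -1.5, -0.5]
finger_gap: 0.0851
grip_force: 0.0
```

Emit:
jog_arm(moves=[{"slide": [188, 304, 80], "angular": [0, 0, -32.6], "fingers": 0}, {"slide": [188, 304, 80], "angular": [0, 0, -32.6], "fingers": 0}, {"slide": [188, 304, 80], "angular": [0, 0, -32.6], "fingers": 0}, {"slide": [188, 304, 80], "angular": [0, 0, -32.6], "fingers": 0}, {"slide": [188, 304, 80], "angular": [0, 0, -32.6], "fingers": 0}, {"slide": [188, 304, 80], "angular": [0, 0, -32.6], "fingers": 0}, {"slide": [188, 304, 80], "angular": [0, 0, -32.6], "fingers": 0}, {"slide": [188, 304, 80], "angular": [0, 0, -32.6], "fingers": 0}, {"slide": [188, 304, 80], "angular": [0, 0, -32.6], "fingers": 0}, {"slide": [188, 304, 80], "angular": [0, 0, -32.6], "fingers": 0}])

```text
clock: 10.12
tcp_pos: [0.4438, 0.2889, 0.1388]
orientation: [-0.002, -0.102, 0.995, 0.0]
wrist_force: [-0.3, 0.9, -0.4]
finger_gap: 0.0853
grip_force: 0.0
```

Emit:
jog_arm(moves=[{"slide": [0, 0, 0], "angular": [0, 0, 0], "fingers": 0}, {"slide": [0, 0, 0], "angular": [0, 0, 0], "fingers": 0}, {"slide": [0, 0, 0], "angular": [0, 0, 0], "fingers": 0}])

```text
clock: 10.37
tcp_pos: [0.4464, 0.2836, 0.1412]
orientation: [-0.0, -0.098, 0.995, -0.0]
wrist_force: [0.2, -1.1, 0.2]
finger_gap: 0.0851
grip_force: 0.0
```

```bash
python3 - <<'E'
from mv import *
plan([(.4442,.2859,.0245,-168.6)])
s=get_state(); print(s["qvel"])
pics=[read_camera("scene"),read_camera("top")]
save(pics[0],"s4"); plan([])
E
```

```text
at [0.4464 0.2836 0.1412] psi -168.74 q6 12.5 gap 0.0851 grip 0.0 F [ 0.2 -1.1  0.2] t 10.4
(0.4442, 0.2859, 0.0245, -168.6) slide [1.7, 2.7, 116.7] ang [-0.0, -0.0, -0.1] rows 2.8 q6~ 21
[-1.07582489e-02 -8.43715087e-03  1.00623356e-03 -7.66850364e-05
  2.94557226e-03  1.89934545e-03]
at [0.4467 0.2835 0.1415] psi -168.77 q6 12.5 gap 0.0854 grip 0.0 F [-0.4 -0.3  0.8] t 10.5
```

Emit:
jog_arm(moves=[{"slide": [2, 2.5, 70], "angular": [0, 0, 0], "fingers": 0}, {"slide": [2, 2.5, 70], "angular": [0, 0, 0], "fingers": 0}, {"slide": [2, 2.5, 100], "angular": [0, 0, 0], "fingers": 0}, {"slide": [2, 2.5, 112], "angular": [0, 0, 0], "fingers": 0}, {"slide": [2, 2.5, 117], "angular": [0, 0, 0], "fingers": 0}, {"slide": [2, 2.5, 117], "angular": [0, 0, 0], "fingers": 0}, {"slide": [2, 2.5, 117], "angular": [0, 0, 0], "fingers": 0}])

```text
clock: 11.05
tcp_pos: [0.4445, 0.2865, 0.0251]
orientation: [0.001, -0.098, 0.995, 0.0]
wrist_force: [0.4, -0.6, 0.2]
finger_gap: 0.0856
grip_force: 0.0
```

Emit:
jog_arm(moves=[{"slide": [0, 0, 0], "angular": [0, 0, 0], "fingers": 1}, {"slide": [0, 0, 0], "angular": [0, 0, 0], "fingers": 1}, {"slide": [0, 0, 0], "angular": [0, 0, 0], "fingers": 1}, {"slide": [0, 0, 0], "angular": [0, 0, 0], "fingers": 1}, {"slide": [0, 0, 0], "angular": [0, 0, 0], "fingers": 1}, {"slide": [0, 0, 0], "angular": [0, 0, 0], "fingers": 1}, {"slide": [0, 0, 0], "angular": [0, 0, 0], "fingers": 1}, {"slide": [0, 0, 0], "angular": [0, 0, 0], "fingers": 1}, {"slide": [0, 0, 0], "angular": [0, 0, 0], "fingers": 1}], squeeze=60)

```text
clock: 11.8
tcp_pos: [0.4449, 0.2866, 0.0261]
orientation: [0.002, -0.099, 0.995, -0.0]
wrist_force: [-0.0, -3.0, 8.6]
finger_gap: 0.0487
grip_force: 62.2
```

```bash
python3 - <<'E'
from mv import *
from fit import *
plan([(.4442,.2859,.17,-168.6)])
pics=[read_camera("scene"),read_camera("top")]
bl=lambda h,s,v:(h>95)&(h<130)&(s>60)
show("boss",measure(pics,bl,26,box(.05,.05,.010,.036),[.444,.286,.2],zc=.023))
E
```

```text
at [0.4449 0.2866 0.0261] psi -168.66 q6 12.8 gap 0.0487 grip 62.2 F [-0.  -3.   8.6] t 11.8
(0.4442, 0.2859, 0.17, -168.6) slide [0.4, -0.7, -143.9] ang [-0.1, 0.2, -0.1] rows 3.5 q6~ 21
boss [0.4417, 0.2892, 0.1487] 0.692 | [([0.4413, 0.2892, 0.1465], np.float64(0.064)), ([0.4406, 0.2683, -0.2158], np.float64(5.111))] [519, 70]
```

Emit:
jog_arm(moves=[{"slide": [0, 0, -30], "angular": [0, 0, 0], "fingers": 1}, {"slide": [0, 0, -70], "angular": [0, 0, 0], "fingers": 1}, {"slide": [0, 0, -95], "angular": [0, 0, 0], "fingers": 1}, {"slide": [0, 0, -95], "angular": [0, 0, 0], "fingers": 1}, {"slide": [0, 0, -95], "angular": [0, 0, 0], "fingers": 1}, {"slide": [0, 0, -95], "angular": [0, 0, 0], "fingers": 1}])

```text
clock: 12.4
tcp_pos: [0.4425, 0.2865, 0.1181]
orientation: [-0.001, -0.099, 0.995, -0.0]
wrist_force: [0.2, -0.0, -5.0]
finger_gap: 0.0488
grip_force: 66.1
```

```bash
python3 - <<'E'
from mv import *
plan([(.59,-.034,.12,130.4)])
E
```

```text
at [0.4425 0.2865 0.1181] psi -168.64 q6 12.8 gap 0.0488 grip 66.1 F [ 0.2 -0.  -5. ] t 12.4
(0.59, -0.034, 0.12, 130.4) slide [-81.5, -343.3, -1.9] ang [-0.1, -0.1, 61.0] rows 8.5 q6~ 46
```

Emit:
jog_arm(moves=[{"slide": [-81.5, -343, -2], "angular": [0, 0, 61], "fingers": 1}, {"slide": [-81.5, -343, -2], "angular": [0, 0, 61], "fingers": 1}, {"slide": [-81.5, -343, -2], "angular": [0, 0, 61], "fingers": 1}, {"slide": [-81.5, -343, -2], "angular": [0, 0, 61], "fingers": 1}, {"slide": [-81.5, -343, -2], "angular": [0, 0, 61], "fingers": 1}, {"slide": [-81.5, -343, -2], "angular": [0, 0, 61], "fingers": 1}, {"slide": [-81.5, -343, -2], "angular": [0, 0, 61], "fingers": 1}, {"slide": [-81.5, -343, -2], "angular": [0, 0, 61], "fingers": 1}, {"slide": [-81.5, -343, -2], "angular": [0, 0, 61], "fingers": 1}, {"slide": [-81.5, -343, -2], "angular": [0, 0, 61], "fingers": 1}])

```text
clock: 13.23
tcp_pos: [0.5917, -0.038, 0.1184]
orientation: [-0.001, 0.424, 0.906, -0.001]
wrist_force: [0.2, 0.1, -4.7]
finger_gap: 0.0486
grip_force: 66.1
```

Emit:
jog_arm(moves=[{"slide": [0, 0, 0], "angular": [0, 0, 0], "fingers": 1}, {"slide": [0, 0, 0], "angular": [0, 0, 0], "fingers": 1}, {"slide": [0, 0, 0], "angular": [0, 0, 0], "fingers": 1}, {"slide": [0, 0, 0], "angular": [0, 0, 0], "fingers": 1}])

```text
clock: 13.57
tcp_pos: [0.59, -0.0319, 0.1206]
orientation: [-0.001, 0.419, 0.908, -0.0]
wrist_force: [-0.6, 0.5, -4.7]
finger_gap: 0.0489
grip_force: 66.1
```

```bash
python3 - <<'E'
from mv import *
from fit import *
plan([(.59,-.034,.12,130.4)])
pics=[read_camera("scene"),read_camera("top")]
for i,p in enumerate(pics): save(p,f"g{i}")
z=get_state()["tcp_pos"][2]-.026; print(z)
c=[p["color"][int(v[1])-45:int(v[1])+45,int(v[0])-60:int(v[0])+60,::-1] for p in pics for v in [proj(p,[.59,-.034,.1])]]
cv2.imwrite("pics/m4.png",cv2.resize(np.hstack(c),(800,300),interpolation=cv2.INTER_CUBIC))
E
```

```text
at [ 0.59   -0.0319  0.1206] psi 130.48 q6 38.6 gap 0.0489 grip 66.1 F [-0.6  0.5 -4.7] t 13.6
(0.59, -0.034, 0.12, 130.4) slide [-1.6, -1.3, 0.6] ang [-0.1, -0.1, 0.1] rows 0.1 q6~ 46
0.09519279384904744
```

View pics/m4.png

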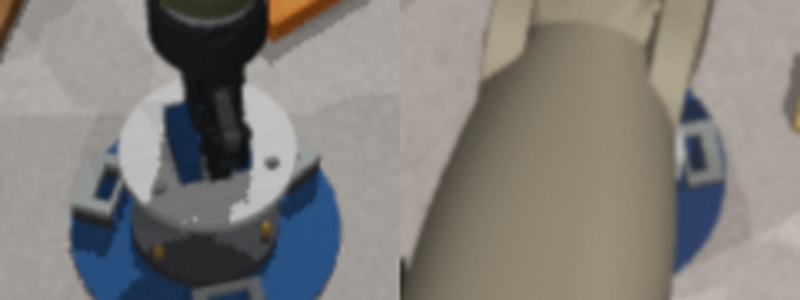

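```bash
python3 - <<'E'
from mv import *
from fit import *
p=read_camera("scene"); s=get_state(); t=s["tcp_pos"]; z=t[2]-.026
hsv=cv2.cvtColor(p["color"],cv2.COLOR_RGB2HSV).astype(int)
for th in (165,175,185):
    m=cmask(p,lambda h,s,v:(v>th)&(s<40),proj(p,[*t[:2],z+.01]),34)
    mh=hullmask(m); r=fit([p],[mh],cyl(.06,z,z+.01),list(t[:2]),False); print(th,m.sum(),mh.sum(),np.round(r[0],4),round(r[1],3))
v=proj(p,[.59,-.034,.1]); off=np.array([int(v[0])-60,int(v[1])-45])
for u in ([272,161],[159,187]):
    q=atz(p,np.array(u)/3.333-.35+off,z+.0095)[:2]; d=q-(np.array(t[:2])+[-.002,.0005]); print("hole",np.round(q,4),round(np.linalg.norm(d)*1000,1),round(np.degrees(np.arctan2(d[1],d[0])),1))
E
```

```text
165 558 769 [ 0.5638 -0.0121] 1.552
175 384 566 [ 0.5725 -0.0229] 2.44
185 308 480 [ 0.5659 -0.0161] 3.048
hole [0.5776 0.0119] 45.1 104.4
hole [ 0.6306 -0.0457] 44.1 -18.3
```

Emit:
jog_arm(moves=[{"slide": [-2.2, -1.2, 30], "angular": [0, 0, 0], "fingers": 1}, {"slide": [-2.2, -1.2, 45], "angular": [0, 0, 0], "fingers": 1}, {"slide": [-2.2, -1.2, 55], "angular": [0, 0, 0], "fingers": 1}, {"slide": [-2.2, -1.2, 60], "angular": [0, 0, 0], "fingers": 1}, {"slide": [-2.2, -1.2, 64], "angular": [0, 0, 0], "fingers": 1}, {"slide": [-2.2, -1.2, 64], "angular": [0, 0, 0], "fingers": 1}, {"slide": [-2.2, -1.2, 64], "angular": [0, 0, 0], "fingers": 1}])

```text
clock: 14.3
tcp_pos: [0.5921, -0.0359, 0.058]
orientation: [0.001, 0.42, 0.908, 0.0]
wrist_force: [0.2, -0.6, -5.0]
finger_gap: 0.0489
grip_force: 66.0
```

```bash
python3 - <<'E'
from mv import *
plan([(.5905,-.0344,.042,130.4)]);plan([]);print(get_state()["ft_torque"])
p=read_camera("scene"); save(p,"s5")
v=proj(p,[.59,-.034,.04]).astype(int); cv2.imwrite("pics/m5.png",cv2.resize(p["color"][v[1]-45:v[1]+45,v[0]-60:v[0]+60,::-1],(800,600),interpolation=cv2.INTER_CUBIC))
E
```

```text
at [ 0.5921 -0.0359  0.058 ] psi 130.36 q6 38.4 gap 0.0489 grip 66.0 F [ 0.2 -0.6 -5. ] t 14.3
(0.5905, -0.0344, 0.042, 130.4) slide [2.2, -0.3, 16.0] ang [0.0, 0.1, -0.0] rows 0.4 q6~ 46
at [ 0.5921 -0.0359  0.058 ] psi 130.36 q6 38.4 gap 0.0489 grip 66.0 F [ 0.2 -0.6 -5. ] t 14.3
[ 0.01325945 -0.01153716  0.02484539]
```

View pics/m5.png

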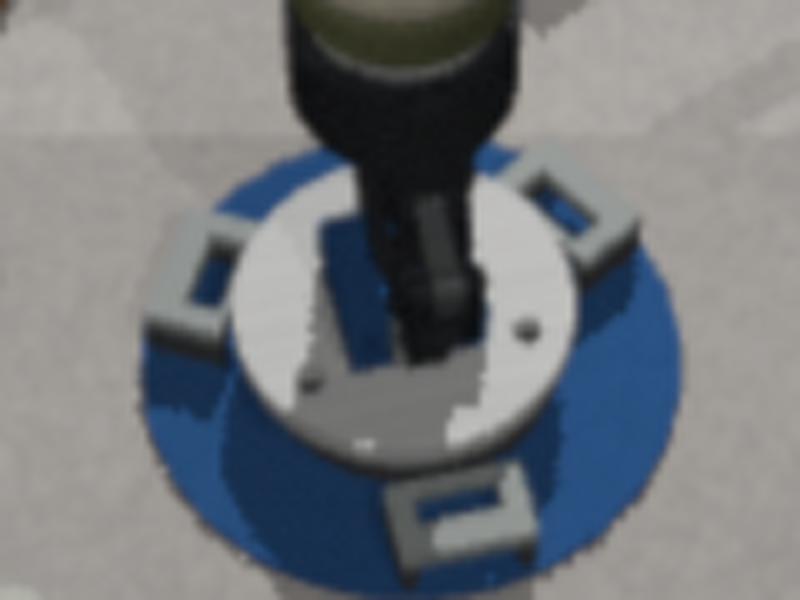

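Emit:
jog_arm(moves=[{"slide": [0, 0, 0], "angular": [0, 0, 0], "fingers": 1}, {"slide": [0, 0, 0], "angular": [0, 0, 0], "fingers": 1}, {"slide": [0, 0, 0], "angular": [0, 0, 0], "fingers": 1}, {"slide": [0, 0, 0], "angular": [0, 0, 0], "fingers": 1}])

```text
clock: 14.68
tcp_pos: [0.5917, -0.0359, 0.0576]
orientation: [0.0, 0.42, 0.908, 0.0]
wrist_force: [0.6, 0.1, -4.6]
finger_gap: 0.0491
grip_force: 66.0
```

Emit:
jog_arm(moves=[{"slide": [0, 0, 0], "angular": [0, 0, 0], "fingers": 1}, {"slide": [0, 0, 0], "angular": [0, 0, 0], "fingers": 1}, {"slide": [0, 0, 0], "angular": [0, 0, 0], "fingers": 1}, {"slide": [0, 0, 0], "angular": [0, 0, 0], "fingers": 1}])

```text
clock: 15.02
tcp_pos: [0.5915, -0.0358, 0.0573]
orientation: [-0.0, 0.42, 0.908, 0.0]
wrist_force: [-1.2, 0.0, -4.3]
finger_gap: 0.0486
grip_force: 66.0
```

```bash
python3 - <<'E'
from mv import *
plan([(.5905,-.0344,.047,130.4)])
p=read_camera("scene"); s=get_state(); t=np.array(s["tcp_pos"]); z=t[2]-.026; print(t)
import cv2
g=cv2.cvtColor(p["color"],cv2.COLOR_RGB2GRAY).astype(float)
v=proj(p,[.59,-.034,.04]).astype(int)
for u in ([310,381],[527,329]):
    c=np.array(u)*120/800-.425+v-[60,45]; c0=np.round(c).astype(int)
    w=g[c0[1]-3:c0[1]+4,c0[0]-3:c0[0]+4]; k=np.clip(np.median(w)-8-w,0,None); yy,xx=np.mgrid[-3:4,-3:4]
    cc=c0+[(k*xx).sum()/k.sum(),(k*yy).sum()/k.sum()]
    print(c.round(1),cc.round(2),np.round(atz(p,cc,z+.009)[:2],4))
E
```

```text
at [ 0.5915 -0.0358  0.0573] psi 130.36 q6 38.4 gap 0.0486 grip 66.0 F [-1.2  0.  -4.3] t 15.0
(0.5905, -0.0344, 0.047, 130.4) slide [1.7, 0.2, 10.3] ang [0.0, -0.0, -0.0] rows 0.2 q6~ 46
[ 0.59151635 -0.0358559   0.05727291]
[311.1 260.7] [311.64 261.13] [ 0.6333 -0.0479]
[343.6 252.9] [343.86 253.22] [0.5799 0.0086]
```

Emit:
jog_arm(moves=[{"slide": [1.3, 0.3, 0], "angular": [0, 0, 1.2], "fingers": 1}, {"slide": [1.3, 0.3, 2], "angular": [0, 0, 1.2], "fingers": 1}, {"slide": [1.3, 0.3, 4], "angular": [0, 0, 1.2], "fingers": 1}, {"slide": [1.3, 0.3, 6], "angular": [0, 0, 1.2], "fingers": 1}, {"slide": [1.3, 0.3, 6], "angular": [0, 0, 1.2], "fingers": 1}, {"slide": [1.3, 0.3, 6], "angular": [0, 0, 1.2], "fingers": 1}])

```text
clock: 15.57
tcp_pos: [0.5907, -0.0346, 0.051]
orientation: [-0.0, 0.429, 0.903, -0.0]
wrist_force: [0.4, -0.7, -5.9]
finger_gap: 0.0486
grip_force: 66.0
```

Emit:
jog_arm(moves=[{"slide": [0, 0, 1], "angular": [0, 0, 0], "fingers": 1}, {"slide": [0, 0, 2], "angular": [0, 0, 0], "fingers": 1}, {"slide": [0, 0, 3], "angular": [0, 0, 0], "fingers": 1}, {"slide": [0, 0, 4], "angular": [0, 0, 0], "fingers": 1}, {"slide": [0, 0, 4], "angular": [0, 0, 0], "fingers": 1}, {"slide": [0, 0, 4], "angular": [0, 0, 0], "fingers": 1}])

```text
clock: 16.07
tcp_pos: [0.5908, -0.0346, 0.0472]
orientation: [-0.0, 0.429, 0.903, 0.0]
wrist_force: [-0.2, 0.1, -5.5]
finger_gap: 0.0484
grip_force: 66.0
```

```bash
python3 - <<'E'
from mv import *
plan([(.5905,-.0344,.042,130.4)]);print(get_state()["ft_torque"])
E
```

```text
at [ 0.5908 -0.0346  0.0472] psi 129.16 q6 39.7 gap 0.0484 grip 66.0 F [-0.2  0.1 -5.5] t 16.1
(0.5905, -0.0344, 0.042, 130.4) slide [0.4, -0.1, 5.2] ang [-0.0, -0.0, -1.2] rows 0.2 q6~ 46
[ 0.01240192 -0.02563464 -0.01146734]
```

Emit:
jog_arm(moves=[{"slide": [0, 0, 1], "angular": [0, 0, 0], "fingers": 1}, {"slide": [0, 0, 2], "angular": [0, 0, 0], "fingers": 1}, {"slide": [0, 0, 3], "angular": [0, 0, 0], "fingers": 1}, {"slide": [0, 0, 4], "angular": [0, 0, 0], "fingers": 1}, {"slide": [0, 0, 5], "angular": [0, 0, 0], "fingers": 1}, {"slide": [0, 0, 5], "angular": [0, 0, 0], "fingers": 1}, {"slide": [0, 0, 5], "angular": [0, 0, 0], "fingers": 1}])

```text
clock: 16.65
tcp_pos: [0.5909, -0.0347, 0.0423]
orientation: [-0.0, 0.429, 0.903, 0.0]
wrist_force: [-1.1, 0.3, -4.1]
finger_gap: 0.0488
grip_force: 66.1
```

Emit:
jog_arm(moves=[{"slide": [0, 0, 0.5], "angular": [0, 0, 0], "fingers": 1}, {"slide": [0, 0, 1], "angular": [0, 0, 0], "fingers": 1}, {"slide": [0, 0, 1], "angular": [0, 0, 0], "fingers": 1}, {"slide": [0, 0, 1], "angular": [0, 0, 0], "fingers": 1}])

```text
clock: 16.98
tcp_pos: [0.5908, -0.0346, 0.0421]
orientation: [0.0, 0.429, 0.903, 0.0]
wrist_force: [-4.5, 2.1, 5.8]
finger_gap: 0.0487
grip_force: 67.2
```

Emit:
jog_arm(moves=[{"slide": [0, 0, -1], "angular": [0, 0, 0], "fingers": 0}, {"slide": [0, 0, -1], "angular": [0, 0, 0], "fingers": 0}, {"slide": [0, 0, -1], "angular": [0, 0, 0], "fingers": 0}, {"slide": [0, 0, -1], "angular": [0, 0, 0], "fingers": 0}, {"slide": [0, 0, -1], "angular": [0, 0, 0], "fingers": 0}, {"slide": [0, 0, -60], "angular": [0, 0, 0], "fingers": 0}, {"slide": [0, 0, -140], "angular": [0, 0, 0], "fingers": 0}, {"slide": [0, 0, -140], "angular": [0, 0, 0], "fingers": 0}, {"slide": [0, 0, -140], "angular": [0, 0, 0], "fingers": 0}, {"slide": [0, 0, -140], "angular": [0, 0, 0], "fingers": 0}])

```text
clock: 17.82
tcp_pos: [0.594, -0.0353, 0.1869]
orientation: [0.005, 0.429, 0.903, 0.001]
wrist_force: [0.2, 0.2, -0.3]
finger_gap: 0.0857
grip_force: 0.0
```

```bash
python3 - <<'E'
from mv import *
from fit import *
import fit
plan([])
pics=[read_camera("scene"),read_camera("top")]
for i,p in enumerate(pics): save(p,f"k{i}")
bl=lambda h,s,v:(h>95)&(h<130)&(s>60)
ms=[cmask(p,lambda h,s,v:(h<18)&(s>70)&(v>40),proj(p,[.465,-.283,.012]),40) for p in pics]
ms=[hullmask(m) for m in ms]
v=pics
# rack: wood incl. keys hidden; use wood only hull below bars: exclude bars
W=[]
for p in pics:
    m=cmask(p,lambda h,s,v:(h<18)&(s>70)&(v>40)&~((s>150)&(v>140)),proj(p,[.465,-.283,.012]),40); W.append(hullmask(m))
r=fit.fit(pics,W,box(.15,.05,0,.024),[.466,-.283,.2]); print("rack",np.round(r[0],4),r[1],[np.round(fit.fit([p],[m],box(.15,.05,0,.024),list(r[0]))[0],4) for p,m in zip(pics,W)])
orange2=lambda h,s,v:(h<18)&(s>140)&(v>135)
for i,k in enumerate((-.046,0,.046)):
    y=r[0][2]; x0=[r[0][0]+k*np.cos(y),r[0][1]+k*np.sin(y),y]
    show(f"key{i}",measure(pics,orange2,11,box(.032,.012,.030,.060),x0,zc=.045)); print(np.round(x0,4))
E
```

```text
at [ 0.594  -0.0353  0.1869] psi 129.16 q6 39.7 gap 0.0857 grip 0.0 F [ 0.2  0.2 -0.3] t 17.8
rack [ 0.4683 -0.281   0.1868] 0.04700856433449112 [array([ 0.4663, -0.2808,  0.1897]), array([ 0.4698, -0.2814,  0.1805])]
key0 [0.418, -0.295, 0.5507] 0.862 | [([0.4189, -0.2917, 0.5632], np.float64(1.516)), ([0.4182, -0.2948, 0.5044], np.float64(0.505))] [39, 76]
[ 0.4231 -0.2895  0.1868]
key1 [0.4654, -0.2848, 0.5001] 0.831 | [([0.4633, -0.2836, 0.5481], np.float64(0.99)), ([0.4756, -0.2859, 0.0662], np.float64(0.585))] [54, 87]
[ 0.4683 -0.281   0.1868]
key2 [0.5091, -0.2775, 0.4848] 0.771 | [([0.5086, -0.2766, 0.5382], np.float64(0.911)), ([0.5189, -0.2764, -0.048], np.float64(0.431))] [59, 94]
[ 0.5135 -0.2724  0.1868]
```

```bash
python3 - <<'E'
from mv import *
from fit import *
pics=[read_camera("scene"),read_camera("top")]
y=.187; c,s=np.cos(y),np.sin(y); Rz=np.array([[c,s,0],[-s,c,0],[0,0,1]])
for k in (-.046,0,.046):
    x0=np.array([.4683+k*c,-.281+k*s]); 
    out=[]
    for p,(v0,s0) in zip(pics,((140,150),(150,150))):
        m=cmask(p,lambda h,s_,v:(h<18)&(s_>s0)&(v>v0),proj(p,[*x0,.05]),11)
        sh=box(.032,.012,.030,.060)@Rz
        f=lambda v:((soft(p,sh+[v[0],v[1],0])-m)**2).sum()
        r=minimize(f,x0,method="Nelder-Mead",options=dict(initial_simplex=[x0,x0+[.006,0],x0+[0,.006]],xatol=1e-4,maxiter=100))
        d=Rz[:2,:2]@(r.x-x0); out.append((m.sum(),round(soft(p,sh+[*r.x,0]).sum()),round(r.fun,1),np.round(d*1000,1)))
    print(np.round(x0,4),out)
plan([(.5135,-.2724,.15,-169.3),(.5135,-.2724,.0445,-169.3)])
E
```

```text
[ 0.4231 -0.2896] [(np.uint64(36), 121, np.float64(77.7), array([-3.8, -1.3])), (np.uint64(52), 97, np.float64(38.4), array([ 0.8, -1.5]))]
[ 0.4683 -0.281 ] [(np.uint64(49), 124, np.float64(67.7), array([-14.1,  -7. ])), (np.uint64(51), 97, np.float64(39.6), array([ 0.7, -3.5]))]
[ 0.5135 -0.2724] [(np.uint64(52), 129, np.float64(69.2), array([-10.3,  -4.6])), (np.uint64(57), 97, np.float64(35.6), array([ 2.7, -4. ]))]
at [ 0.5899 -0.0345  0.1796] psi 129.15 q6 39.7 gap 0.0855 grip 0.0 F [-0.  -0.   0.2] t 18.0
(0.5135, -0.2724, 0.15, -169.3) slide [-136.3, -209.4, 29.7] ang [-0.0, -0.2, -61.5] rows 8.6 q6~ -39
(0.5135, -0.2724, 0.0445, -169.3) slide [0.0, -0.0, 105.5] ang [0.0, 0.0, 0.0] rows 2.5 q6~ -39
```

```bash
python3 - <<'E'
from fit import *
p=read_camera("top"); y=.187; c,s=np.cos(y),np.sin(y)
for v0 in (150,165,180):
  for k in (-.046,0,.046):
    x0=np.array([.4683+k*c,-.281+k*s])
    m=cmask(p,lambda h,s_,v:(h<18)&(s_>150)&(v>v0),proj(p,[*x0,.06]),11)
    ct=np.argwhere(m).mean(0)[::-1]; q=atz(p,ct,.06)[:2]-[.0015,-.0004]
    d=np.array([[c,s],[-s,c]])@(q-x0); print(v0,k,m.sum(),np.round(q,4),"rack-frame off",np.round(d*1000,1))
E
```

```text
150 -0.046 53 [ 0.422  -0.2896] rack-frame off [-1.1  0.2]
150 0 52 [ 0.4674 -0.2811] rack-frame off [-0.9  0.1]
150 0.046 57 [ 0.5136 -0.2724] rack-frame off [ 0.1 -0. ]
165 -0.046 43 [ 0.4218 -0.2894] rack-frame off [-1.3  0.4]
165 0 41 [ 0.4675 -0.281 ] rack-frame off [-0.7  0.2]
165 0.046 48 [ 0.5129 -0.2722] rack-frame off [-0.6  0.3]
180 -0.046 26 [ 0.4215 -0.2892] rack-frame off [-1.5  0.6]
180 0 25 [ 0.4668 -0.2808] rack-frame off [-1.5  0.5]
180 0.046 37 [ 0.5135 -0.272 ] rack-frame off [0.1 0.4]
```

Emit:
jog_arm(moves=[{"slide": [-136, -209.5, 30], "angular": [0, 0, -61.5], "fingers": 0}, {"slide": [-136, -209.5, 30], "angular": [0, 0, -61.5], "fingers": 0}, {"slide": [-136, -209.5, 30], "angular": [0, 0, -61.5], "fingers": 0}, {"slide": [-136, -209.5, 30], "angular": [0, 0, -61.5], "fingers": 0}, {"slide": [-136, -209.5, 30], "angular": [0, 0, -61.5], "fingers": 0}, {"slide": [-136, -209.5, 30], "angular": [0, 0, -61.5], "fingers": 0}, {"slide": [-136, -209.5, 30], "angular": [0, 0, -61.5], "fingers": 0}, {"slide": [-136, -209.5, 30], "angular": [0, 0, -61.5], "fingers": 0}, {"slide": [-136, -209.5, 30], "angular": [0, 0, -61.5], "fingers": 0}, {"slide": [-136, -209.5, 30], "angular": [0, 0, -61.5], "fingers": 0}])

```text
clock: 18.9
tcp_pos: [0.513, -0.2725, 0.1492]
orientation: [-0.001, -0.094, 0.996, 0.001]
wrist_force: [-0.6, -0.3, -0.3]
finger_gap: 0.085
grip_force: 0.0
```

Emit:
jog_arm(moves=[{"slide": [0, 0, 0], "angular": [0, 0, 0], "fingers": 0}, {"slide": [0, 0, 0], "angular": [0, 0, 0], "fingers": 0}, {"slide": [0, 0, 0], "angular": [0, 0, 0], "fingers": 0}, {"slide": [0, 0, 0], "angular": [0, 0, 0], "fingers": 0}, {"slide": [0, 0, 0], "angular": [0, 0, 0], "fingers": 0}, {"slide": [0, 0, 0], "angular": [0, 0, 0], "fingers": 0}])

```text
clock: 19.4
tcp_pos: [0.5145, -0.2722, 0.1513]
orientation: [0.0, -0.093, 0.996, -0.0]
wrist_force: [0.4, -1.4, 0.7]
finger_gap: 0.0853
grip_force: 0.0
```

```bash
python3 - <<'E'
from mv import *
plan([(.5135,-.2724,.0445,-169.3)])
E
```

```text
at [ 0.5145 -0.2722  0.1513] psi -169.35 q6 -46.4 gap 0.0853 grip 0.0 F [ 0.4 -1.4  0.7] t 19.4
(0.5135, -0.2724, 0.0445, -169.3) slide [1.0, -0.0, 106.8] ang [-0.0, 0.0, -0.0] rows 2.6 q6~ -39
```

Emit:
jog_arm(moves=[{"slide": [1, 0, 60], "angular": [0, 0, 0], "fingers": 0}, {"slide": [1, 0, 60], "angular": [0, 0, 0], "fingers": 0}, {"slide": [1, 0, 90], "angular": [0, 0, 0], "fingers": 0}, {"slide": [1, 0, 102], "angular": [0, 0, 0], "fingers": 0}, {"slide": [1, 0, 106.5], "angular": [0, 0, 0], "fingers": 0}, {"slide": [1, 0, 106.5], "angular": [0, 0, 0], "fingers": 0}, {"slide": [1, 0, 106.5], "angular": [0, 0, 0], "fingers": 0}, {"slide": [1, 0, 106.5], "angular": [0, 0, 0], "fingers": 0}])

```text
clock: 20.07
tcp_pos: [0.5144, -0.2733, 0.0463]
orientation: [0.001, -0.093, 0.996, -0.001]
wrist_force: [-0.1, -0.1, 0.3]
finger_gap: 0.0857
grip_force: 0.0
```

Emit:
jog_arm(moves=[{"slide": [0, 0, 0], "angular": [0, 0, 0], "fingers": 1}, {"slide": [0, 0, 0], "angular": [0, 0, 0], "fingers": 1}, {"slide": [0, 0, 0], "angular": [0, 0, 0], "fingers": 1}, {"slide": [0, 0, 0], "angular": [0, 0, 0], "fingers": 1}, {"slide": [0, 0, 0], "angular": [0, 0, 0], "fingers": 1}, {"slide": [0, 0, 0], "angular": [0, 0, 0], "fingers": 1}, {"slide": [0, 0, 0], "angular": [0, 0, 0], "fingers": 1}, {"slide": [0, 0, 0], "angular": [0, 0, 0], "fingers": 1}, {"slide": [0, 0, 0], "angular": [0, 0, 0], "fingers": 1}, {"slide": [0, 0, 0], "angular": [0, 0, 0], "fingers": 1}], squeeze=50)

```text
clock: 20.9
tcp_pos: [0.5135, -0.2727, 0.045]
orientation: [0.0, -0.093, 0.996, -0.0]
wrist_force: [0.2, 0.2, 2.1]
finger_gap: 0.011
grip_force: 49.1
```

```bash
python3 - <<'E'
from mv import *
plan([(.5135,-.2724,.105,-169.3),(.6032,-.1056,.105,-169.6),(.6032,-.1056,.048,-169.6)])
E
```

```text
at [ 0.5135 -0.2727  0.045 ] psi -169.34 q6 -46.5 gap 0.011 grip 49.1 F [0.2 0.2 2.1] t 20.9
(0.5135, -0.2724, 0.105, -169.3) slide [-0.1, 0.3, -60.0] ang [-0.0, 0.0, -0.0] rows 1.4 q6~ -39
(0.6032, -0.1056, 0.105, -169.6) slide [-119.1, 147.2, 0.0] ang [-0.0, -0.0, 0.3] rows 4.5 q6~ -20
(0.6032, -0.1056, 0.048, -169.6) slide [0.0, -0.0, 57.0] ang [0.0, 0.0, 0.0] rows 1.4 q6~ -20
```

Emit:
jog_arm(moves=[{"slide": [0, 0, -30], "angular": [0, 0, 0], "fingers": 1}, {"slide": [0, 0, -60], "angular": [0, 0, 0], "fingers": 1}, {"slide": [0, 0, -60], "angular": [0, 0, 0], "fingers": 1}])

```text
clock: 21.15
tcp_pos: [0.516, -0.2745, 0.1099]
orientation: [0.003, -0.093, 0.996, -0.003]
wrist_force: [1.4, -1.2, 0.3]
finger_gap: 0.0109
grip_force: 50.6
```

Emit:
jog_arm(moves=[{"slide": [-40, 49, 0], "angular": [0, 0, 0], "fingers": 1}, {"slide": [-60, 74, 0], "angular": [0, 0, 0], "fingers": 1}, {"slide": [-80, 98, 0], "angular": [0, 0, 0], "fingers": 1}, {"slide": [-100, 123, 0], "angular": [0, 0, 0], "fingers": 1}, {"slide": [-119, 147.2, 0], "angular": [0, 0, 0.3], "fingers": 1}, {"slide": [-119, 147.2, 0], "angular": [0, 0, 0.3], "fingers": 1}, {"slide": [-119, 147.2, 0], "angular": [0, 0, 0.3], "fingers": 1}, {"slide": [-119, 147.2, 0], "angular": [0, 0, 0.3], "fingers": 1}, {"slide": [-119, 147.2, 0], "angular": [0, 0, 0.3], "fingers": 1}, {"slide": [-119, 147.2, 0], "angular": [0, 0, 0.3], "fingers": 1}])

```text
clock: 21.98
tcp_pos: [0.6025, -0.1071, 0.1046]
orientation: [-0.0, -0.089, 0.996, 0.0]
wrist_force: [0.0, -0.8, -0.4]
finger_gap: 0.0109
grip_force: 50.5
```

```bash
python3 - <<'E'
from mv import *
p=read_camera("scene"); 
plan([(.6032,-.1056,.048,-169.6)])
v=proj(p,[.6,-.09,.05]).astype(int); cv2.imwrite("pics/m6.png",cv2.resize(p["color"][v[1]-38:v[1]+37,v[0]-50:v[0]+50,::-1],(800,600),interpolation=cv2.INTER_CUBIC))
E
```

```text
at [ 0.6025 -0.1071  0.1047] psi -169.75 q6 -27.8 gap 0.011 grip 50.5 F [-0.2 -0.2 -0.1] t 22.0
(0.6032, -0.1056, 0.048, -169.6) slide [-0.9, 1.4, 56.7] ang [0.0, -0.0, -0.2] rows 1.4 q6~ -20
```

View pics/m6.png

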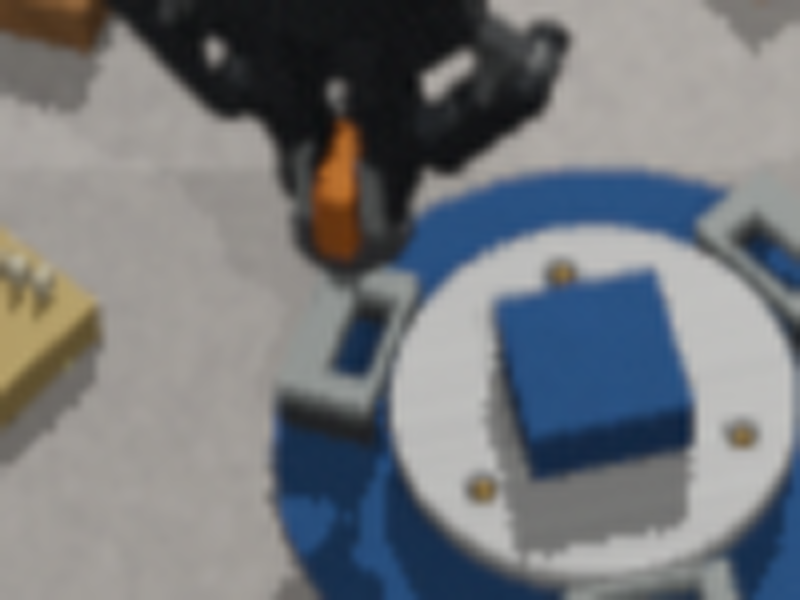

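Emit:
jog_arm(moves=[{"slide": [-1, 1.4, 20], "angular": [0, 0, 0], "fingers": 1}, {"slide": [-1, 1.4, 36], "angular": [0, 0, 0], "fingers": 1}, {"slide": [-1, 1.4, 36], "angular": [0, 0, 0], "fingers": 1}, {"slide": [-1, 1.4, 36], "angular": [0, 0, 0], "fingers": 1}, {"slide": [-1, 1.4, 36], "angular": [0, 0, 0], "fingers": 1}, {"slide": [-1, 1.4, 36], "angular": [0, 0, 0], "fingers": 1}])

```text
clock: 22.53
tcp_pos: [0.6045, -0.105, 0.07]
orientation: [0.001, -0.09, 0.996, -0.0]
wrist_force: [0.1, -0.3, -0.2]
finger_gap: 0.0109
grip_force: 50.6
```

Emit:
jog_arm(moves=[{"slide": [0, 0, 3], "angular": [0, 0, 0], "fingers": 1}, {"slide": [0, 0, 6], "angular": [0, 0, 0], "fingers": 1}, {"slide": [0, 0, 9], "angular": [0, 0, 0], "fingers": 1}, {"slide": [0, 0, 9], "angular": [0, 0, 0], "fingers": 1}])

```text
clock: 22.87
tcp_pos: [0.6039, -0.1046, 0.0594]
orientation: [0.0, -0.09, 0.996, -0.0]
wrist_force: [-0.3, -2.2, -1.4]
finger_gap: 0.0112
grip_force: 50.5
```

Emit:
jog_arm(moves=[{"slide": [0, -0.8, 0], "angular": [0, 0, 0], "fingers": 1}, {"slide": [0, -0.8, 3], "angular": [0, 0, 0], "fingers": 1}, {"slide": [0, -0.8, 6], "angular": [0, 0, 0], "fingers": 1}, {"slide": [0, -0.8, 9], "angular": [0, 0, 0], "fingers": 1}, {"slide": [0, -0.8, 12], "angular": [0, 0, 0], "fingers": 1}, {"slide": [0, -0.8, 12], "angular": [0, 0, 0], "fingers": 1}, {"slide": [0, -0.8, 12], "angular": [0, 0, 0], "fingers": 1}])

```text
clock: 23.45
tcp_pos: [0.6038, -0.105, 0.048]
orientation: [0.0, -0.09, 0.996, 0.0]
wrist_force: [-0.8, -0.1, 3.8]
finger_gap: 0.0113
grip_force: 51.2
```

Emit:
jog_arm(moves=[{"slide": [0, 0, 0.5], "angular": [0, 0, 0], "fingers": 1}, {"slide": [0, 0, 0.5], "angular": [0, 0, 0], "fingers": 1}, {"slide": [0, 0, 0.5], "angular": [0, 0, 0], "fingers": 1}])

```text
clock: 23.7
tcp_pos: [0.6039, -0.105, 0.048]
orientation: [0.0, -0.09, 0.996, 0.0]
wrist_force: [-2.3, 0.9, 6.6]
finger_gap: 0.0107
grip_force: 51.7
```

Emit:
jog_arm(moves=[{"slide": [0, 0, -0.7], "angular": [0, 0, 60], "fingers": 1}, {"slide": [0, 0, -0.7], "angular": [0, 0, 60], "fingers": 1}, {"slide": [0, 0, -0.7], "angular": [0, 0, 60], "fingers": 1}, {"slide": [0, 0, -0.7], "angular": [0, 0, 60], "fingers": 1}, {"slide": [0, 0, -0.7], "angular": [0, 0, 60], "fingers": 1}, {"slide": [0, 0, -0.7], "angular": [0, 0, 60], "fingers": 1}, {"slide": [0, 0, -0.7], "angular": [0, 0, 60], "fingers": 1}, {"slide": [0, 0, -0.7], "angular": [0, 0, 60], "fingers": 1}, {"slide": [0, 0, -0.7], "angular": [0, 0, 60], "fingers": 1}, {"slide": [0, 0, -0.7], "angular": [0, 0, 60], "fingers": 1}])

```text
clock: 24.53
tcp_pos: [0.6043, -0.1053, 0.048]
orientation: [0.0, 0.42, 0.907, 0.0]
wrist_force: [-0.1, -0.0, 0.9]
finger_gap: 0.0114
grip_force: 50.9
```

Emit:
jog_arm(moves=[{"slide": [0, 0, 0], "angular": [0, 0, 30], "fingers": 1}, {"slide": [0, 0, 0], "angular": [0, 0, 30], "fingers": 1}, {"slide": [0, 0, 0], "angular": [0, 0, 30], "fingers": 1}, {"slide": [0, 0, 0], "angular": [0, 0, 30], "fingers": 1}, {"slide": [0, 0, 0], "angular": [0, 0, 30], "fingers": 1}, {"slide": [0, 0, 0], "angular": [0, 0, 30], "fingers": 1}, {"slide": [0, 0, 0], "angular": [0, 0, 30], "fingers": 1}])

```text
clock: 25.12
tcp_pos: [0.6042, -0.1052, 0.048]
orientation: [0.0, 0.639, 0.769, 0.0]
wrist_force: [0.3, -0.4, 0.3]
finger_gap: 0.0111
grip_force: 50.9
```

```bash
python3 - <<'E'
from mv import *
plan([]); print(get_state()["ft_torque"])
E
```

```text
at [ 0.6042 -0.1052  0.048 ] psi 100.56 q6 62.1 gap 0.0111 grip 50.9 F [ 0.3 -0.4  0.3] t 25.1
[-0.12613905 -0.16853077  0.02104376]
```

Emit:
jog_arm(moves=[{"slide": [0, 0, 0], "angular": [0, 0, 0], "fingers": 0.5}, {"slide": [0, 0, 0], "angular": [0, 0, 0], "fingers": 0.5}, {"slide": [0, 0, 0], "angular": [0, 0, 0], "fingers": 0.5}, {"slide": [0, 0, 0], "angular": [0, 0, 0], "fingers": 0.5}, {"slide": [0, 0, -30], "angular": [0, 0, 0], "fingers": 0.5}, {"slide": [0, 0, -70], "angular": [0, 0, 0], "fingers": 0}, {"slide": [0, 0, -85], "angular": [0, 0, 0], "fingers": 0}, {"slide": [0, 0, -85], "angular": [0, 0, 0], "fingers": 0}, {"slide": [0, 0, -85], "angular": [0, 0, 0], "fingers": 0}])

```text
clock: 25.87
tcp_pos: [0.6048, -0.1054, 0.1342]
orientation: [0.001, 0.64, 0.768, 0.001]
wrist_force: [0.1, -0.1, -0.3]
finger_gap: 0.0848
grip_force: 0.0
```

```bash
python3 - <<'E'
from mv import *
plan([(.4674,-.2811,.13,-169.3)])
E
```

```text
at [ 0.6048 -0.1054  0.1342] psi 100.38 q6 62.2 gap 0.0848 grip 0.0 F [ 0.1 -0.1 -0.3] t 25.9
(0.4674, -0.2811, 0.13, -169.3) slide [-148.1, -166.8, 3.9] ang [0.1, 0.2, -90.3] rows 12.6 q6~ -42
```

Emit:
jog_arm(moves=[{"slide": [-148, -167, 4], "angular": [0, 0, -65], "fingers": 0}, {"slide": [-148, -167, 4], "angular": [0, 0, -65], "fingers": 0}, {"slide": [-148, -167, 4], "angular": [0, 0, -65], "fingers": 0}, {"slide": [-148, -167, 4], "angular": [0, 0, -65], "fingers": 0}, {"slide": [-148, -167, 4], "angular": [0, 0, -65], "fingers": 0}, {"slide": [-148, -167, 4], "angular": [0, 0, -65], "fingers": 0}, {"slide": [-148, -167, 4], "angular": [0, 0, -65], "fingers": 0}, {"slide": [-148, -167, 4], "angular": [0, 0, -65], "fingers": 0}, {"slide": [-148, -167, 4], "angular": [0, 0, -65], "fingers": 0}, {"slide": [-148, -167, 4], "angular": [0, 0, -65], "fingers": 0}])

```text
clock: 26.7
tcp_pos: [0.4648, -0.2803, 0.1269]
orientation: [-0.002, 0.125, 0.992, 0.001]
wrist_force: [-0.4, -0.8, -0.3]
finger_gap: 0.0854
grip_force: 0.0
```

Emit:
jog_arm(moves=[{"slide": [0, 0, 0], "angular": [0, 0, -25.3], "fingers": 0}, {"slide": [0, 0, 0], "angular": [0, 0, -25.3], "fingers": 0}, {"slide": [0, 0, 0], "angular": [0, 0, -25.3], "fingers": 0}, {"slide": [0, 0, 0], "angular": [0, 0, -25.3], "fingers": 0}, {"slide": [0, 0, 0], "angular": [0, 0, -25.3], "fingers": 0}, {"slide": [0, 0, 0], "angular": [0, 0, -25.3], "fingers": 0}, {"slide": [0, 0, 0], "angular": [0, 0, -25.3], "fingers": 0}, {"slide": [0, 0, 0], "angular": [0, 0, -25.3], "fingers": 0}, {"slide": [0, 0, 0], "angular": [0, 0, -25.3], "fingers": 0}])

```text
clock: 27.45
tcp_pos: [0.4661, -0.2807, 0.1287]
orientation: [-0.0, -0.092, 0.996, 0.0]
wrist_force: [0.0, 0.1, 0.3]
finger_gap: 0.0853
grip_force: 0.0
```

```bash
python3 - <<'E'
from mv import *
plan([(.4674,-.2811,.0445,-169.3)])
E
```

```text
at [ 0.4661 -0.2807  0.1287] psi -169.39 q6 -50.1 gap 0.0853 grip 0.0 F [0.  0.1 0.3] t 27.4
(0.4674, -0.2811, 0.0445, -169.3) slide [-1.2, -0.7, 84.2] ang [0.0, -0.0, -0.1] rows 2.0 q6~ -42
```

Emit:
jog_arm(moves=[{"slide": [-1.2, -0.6, 40], "angular": [0, 0, 0], "fingers": 0}, {"slide": [-1.2, -0.6, 65], "angular": [0, 0, 0], "fingers": 0}, {"slide": [-1.2, -0.6, 78], "angular": [0, 0, 0], "fingers": 0}, {"slide": [-1.2, -0.6, 84], "angular": [0, 0, 0], "fingers": 0}, {"slide": [-1.2, -0.6, 84], "angular": [0, 0, 0], "fingers": 0}, {"slide": [-1.2, -0.6, 84], "angular": [0, 0, 0], "fingers": 0}, {"slide": [-1.2, -0.6, 84], "angular": [0, 0, 0], "fingers": 0}])

```text
clock: 28.03
tcp_pos: [0.4684, -0.2818, 0.0462]
orientation: [0.001, -0.093, 0.996, -0.001]
wrist_force: [0.3, -0.2, -0.1]
finger_gap: 0.0852
grip_force: 0.0
```

Emit:
jog_arm(moves=[{"slide": [0, 0, 0], "angular": [0, 0, 0], "fingers": 1}, {"slide": [0, 0, 0], "angular": [0, 0, 0], "fingers": 1}, {"slide": [0, 0, 0], "angular": [0, 0, 0], "fingers": 1}, {"slide": [0, 0, 0], "angular": [0, 0, 0], "fingers": 1}, {"slide": [0, 0, 0], "angular": [0, 0, 0], "fingers": 1}, {"slide": [0, 0, 0], "angular": [0, 0, 0], "fingers": 1}, {"slide": [0, 0, 0], "angular": [0, 0, 0], "fingers": 1}, {"slide": [0, 0, 0], "angular": [0, 0, 0], "fingers": 1}, {"slide": [0, 0, 0], "angular": [0, 0, 0], "fingers": 1}, {"slide": [0, 0, 0], "angular": [0, 0, 0], "fingers": 1}], squeeze=50)

```text
clock: 28.87
tcp_pos: [0.4677, -0.2813, 0.0452]
orientation: [0.0, -0.093, 0.996, -0.0]
wrist_force: [-0.4, 1.1, 2.9]
finger_gap: 0.0108
grip_force: 49.3
```

```bash
python3 - <<'E'
from mv import *
plan([(.467,-.281,.125,-169.3),(.5212,-.0093,.11,-109.6)])
E
```

```text
at [ 0.4677 -0.2813  0.0452] psi -169.34 q6 -50.1 gap 0.0108 grip 49.3 F [-0.4  1.1  2.9] t 28.9
(0.467, -0.281, 0.125, -169.3) slide [0.6, 0.4, -79.8] ang [-0.0, 0.0, -0.0] rows 1.9 q6~ -42
(0.5212, -0.0093, 0.11, -109.6) slide [-103.7, 256.9, 15.0] ang [-0.0, 0.0, -59.7] rows 8.3 q6~ -71
```

Emit:
jog_arm(moves=[{"slide": [0, 0, -40], "angular": [0, 0, 0], "fingers": 1}, {"slide": [0, 0, -80], "angular": [0, 0, 0], "fingers": 1}, {"slide": [0, 0, -80], "angular": [0, 0, 0], "fingers": 1}])

```text
clock: 29.12
tcp_pos: [0.4708, -0.2838, 0.1317]
orientation: [0.004, -0.093, 0.996, -0.004]
wrist_force: [0.8, -2.0, 0.0]
finger_gap: 0.0113
grip_force: 51.8
```

Emit:
jog_arm(moves=[{"slide": [-104, 257, 15], "angular": [0, 0, -59.8], "fingers": 1}, {"slide": [-104, 257, 15], "angular": [0, 0, -59.8], "fingers": 1}, {"slide": [-104, 257, 15], "angular": [0, 0, -59.8], "fingers": 1}, {"slide": [-104, 257, 15], "angular": [0, 0, -59.8], "fingers": 1}, {"slide": [-104, 257, 15], "angular": [0, 0, -59.8], "fingers": 1}, {"slide": [-104, 257, 15], "angular": [0, 0, -59.8], "fingers": 1}, {"slide": [-104, 257, 15], "angular": [0, 0, -59.8], "fingers": 1}, {"slide": [-104, 257, 15], "angular": [0, 0, -59.8], "fingers": 1}, {"slide": [-104, 257, 15], "angular": [0, 0, -59.8], "fingers": 1}, {"slide": [-104, 257, 15], "angular": [0, 0, -59.8], "fingers": 1}])

```text
clock: 29.95
tcp_pos: [0.522, -0.0083, 0.1094]
orientation: [-0.0, -0.578, 0.816, 0.0]
wrist_force: [0.2, -0.6, -1.3]
finger_gap: 0.011
grip_force: 51.7
```

Emit:
jog_arm(moves=[{"slide": [0, 0, 0], "angular": [0, 0, 0], "fingers": 1}, {"slide": [0, 0, 0], "angular": [0, 0, 0], "fingers": 1}, {"slide": [0, 0, 0], "angular": [0, 0, 0], "fingers": 1}, {"slide": [0, 0, 0], "angular": [0, 0, 0], "fingers": 1}, {"slide": [0, 0, 0], "angular": [0, 0, 0], "fingers": 1}, {"slide": [0, 0, 0], "angular": [0, 0, 0], "fingers": 1}])

```text
clock: 30.45
tcp_pos: [0.5223, -0.0097, 0.11]
orientation: [0.0, -0.576, 0.817, -0.0]
wrist_force: [0.3, 0.1, -0.7]
finger_gap: 0.0106
grip_force: 51.7
```

```bash
python3 - <<'E'
from mv import *
plan([(.5212,-.0093,.069,-109.6)])
E
```

```text
at [ 0.5223 -0.0097  0.11  ] psi -109.6 q6 -80.3 gap 0.0106 grip 51.7 F [ 0.3  0.1 -0.7] t 30.4
(0.5212, -0.0093, 0.069, -109.6) slide [0.0, 1.1, 41.0] ang [-0.0, 0.0, 0.0] rows 1.0 q6~ -71
```

Emit:
jog_arm(moves=[{"slide": [0, 1, 20], "angular": [0, 0, 0], "fingers": 1}, {"slide": [0, 1, 35], "angular": [0, 0, 0], "fingers": 1}, {"slide": [0, 1, 41], "angular": [0, 0, 0], "fingers": 1}, {"slide": [0, 1, 41], "angular": [0, 0, 0], "fingers": 1}, {"slide": [0, 1, 41], "angular": [0, 0, 0], "fingers": 1}, {"slide": [0, 1, 41], "angular": [0, 0, 0], "fingers": 1}])

```text
clock: 30.95
tcp_pos: [0.522, -0.0092, 0.0698]
orientation: [0.0, -0.577, 0.817, -0.0]
wrist_force: [0.0, -0.3, -1.1]
finger_gap: 0.0112
grip_force: 51.8
```

Emit:
jog_arm(moves=[{"slide": [0, 0, 3], "angular": [0, 0, 0], "fingers": 1}, {"slide": [0, 0, 6], "angular": [0, 0, 0], "fingers": 1}, {"slide": [0, 0, 9], "angular": [0, 0, 0], "fingers": 1}, {"slide": [0, 0, 9], "angular": [0, 0, 0], "fingers": 1}])

```text
clock: 31.28
tcp_pos: [0.521, -0.0089, 0.0595]
orientation: [-0.0, -0.577, 0.817, 0.0]
wrist_force: [-0.6, 0.2, -0.7]
finger_gap: 0.011
grip_force: 51.8
```

Emit:
jog_arm(moves=[{"slide": [0, 0, 3], "angular": [0, 0, 0], "fingers": 1}, {"slide": [0, 0, 6], "angular": [0, 0, 0], "fingers": 1}, {"slide": [0, 0, 9], "angular": [0, 0, 0], "fingers": 1}, {"slide": [0, 0, 12], "angular": [0, 0, 0], "fingers": 1}, {"slide": [0, 0, 12], "angular": [0, 0, 0], "fingers": 1}, {"slide": [0, 0, 12], "angular": [0, 0, 0], "fingers": 1}])

```text
clock: 31.78
tcp_pos: [0.5213, -0.0089, 0.0482]
orientation: [0.0, -0.577, 0.817, 0.0]
wrist_force: [-1.4, 0.7, 3.6]
finger_gap: 0.0111
grip_force: 52.4
```

Emit:
jog_arm(moves=[{"slide": [0, 0, -0.4], "angular": [0, 0, 0], "fingers": 1}, {"slide": [0, 0, -0.4], "angular": [0, 0, 0], "fingers": 1}])

```text
clock: 31.95
tcp_pos: [0.5213, -0.0089, 0.0482]
orientation: [0.0, -0.577, 0.817, 0.0]
wrist_force: [-0.0, 0.6, 0.4]
finger_gap: 0.0112
grip_force: 52.1
```

Seated; quarter turn (psi 250→160), then release and rise.

Emit:
jog_arm(moves=[{"slide": [0, 0, 0], "angular": [0, 0, 60], "fingers": 1}, {"slide": [0, 0, 0], "angular": [0, 0, 60], "fingers": 1}, {"slide": [0, 0, 0], "angular": [0, 0, 60], "fingers": 1}, {"slide": [0, 0, 0], "angular": [0, 0, 60], "fingers": 1}, {"slide": [0, 0, 0], "angular": [0, 0, 60], "fingers": 1}, {"slide": [0, 0, 0], "angular": [0, 0, 60], "fingers": 1}, {"slide": [0, 0, 0], "angular": [0, 0, 60], "fingers": 1}, {"slide": [0, 0, 0], "angular": [0, 0, 60], "fingers": 1}, {"slide": [0, 0, 0], "angular": [0, 0, 60], "fingers": 1}, {"slide": [0, 0, 0], "angular": [0, 0, 60], "fingers": 1}])

```text
clock: 32.78
tcp_pos: [0.5214, -0.009, 0.0482]
orientation: [0.0, -0.091, 0.996, 0.0]
wrist_force: [-0.1, -0.4, -0.4]
finger_gap: 0.011
grip_force: 51.9
```

Emit:
jog_arm(moves=[{"slide": [0, 0, 0], "angular": [0, 0, 30], "fingers": 1}, {"slide": [0, 0, 0], "angular": [0, 0, 30], "fingers": 1}, {"slide": [0, 0, 0], "angular": [0, 0, 30], "fingers": 1}, {"slide": [0, 0, 0], "angular": [0, 0, 30], "fingers": 1}, {"slide": [0, 0, 0], "angular": [0, 0, 30], "fingers": 1}, {"slide": [0, 0, 0], "angular": [0, 0, 30], "fingers": 1}, {"slide": [0, 0, 0], "angular": [0, 0, 30], "fingers": 1}])

```text
clock: 33.37
tcp_pos: [0.5213, -0.009, 0.0482]
orientation: [-0.0, 0.168, 0.986, 0.0]
wrist_force: [-0.2, 0.1, -1.6]
finger_gap: 0.0114
grip_force: 51.8
```

Emit:
jog_arm(moves=[{"slide": [0, 0, 0], "angular": [0, 0, 0], "fingers": 0.5}, {"slide": [0, 0, 0], "angular": [0, 0, 0], "fingers": 0.5}, {"slide": [0, 0, 0], "angular": [0, 0, 0], "fingers": 0.5}, {"slide": [0, 0, 0], "angular": [0, 0, 0], "fingers": 0.5}, {"slide": [0, 0, -30], "angular": [0, 0, 0], "fingers": 0.5}, {"slide": [0, 0, -70], "angular": [0, 0, 0], "fingers": 0}, {"slide": [0, 0, -85], "angular": [0, 0, 0], "fingers": 0}, {"slide": [0, 0, -85], "angular": [0, 0, 0], "fingers": 0}, {"slide": [0, 0, -85], "angular": [0, 0, 0], "fingers": 0}])

```text
clock: 34.12
tcp_pos: [0.5222, -0.0092, 0.1345]
orientation: [0.001, 0.17, 0.986, 0.0]
wrist_force: [0.3, 0.1, 0.0]
finger_gap: 0.0852
grip_force: 0.0
```

```bash
python3 - <<'E'
from mv import *
plan([(.422,-.2895,.125,-169.3)])
p=read_camera("scene"); save(p,"s7")
E
```

```text
at [ 0.5222 -0.0092  0.1345] psi 160.48 q6 9.7 gap 0.0852 grip 0.0 F [0.3 0.1 0. ] t 34.1
(0.422, -0.2895, 0.125, -169.3) slide [0.8, -297.7, 9.3] ang [-0.0, 0.2, -30.2] rows 7.1 q6~ -45
```

Emit:
jog_arm(moves=[{"slide": [1, -297.5, 8], "angular": [0, 0, -30.2], "fingers": 0}, {"slide": [1, -297.5, 8], "angular": [0, 0, -30.2], "fingers": 0}, {"slide": [1, -297.5, 8], "angular": [0, 0, -30.2], "fingers": 0}, {"slide": [1, -297.5, 8], "angular": [0, 0, -30.2], "fingers": 0}, {"slide": [1, -297.5, 8], "angular": [0, 0, -30.2], "fingers": 0}, {"slide": [1, -297.5, 8], "angular": [0, 0, -30.2], "fingers": 0}, {"slide": [1, -297.5, 8], "angular": [0, 0, -30.2], "fingers": 0}, {"slide": [1, -297.5, 8], "angular": [0, 0, -30.2], "fingers": 0}, {"slide": [1, -297.5, 8], "angular": [0, 0, -30.2], "fingers": 0}, {"slide": [1, -297.5, 8], "angular": [0, 0, -30.2], "fingers": 0}])

```text
clock: 35.0
tcp_pos: [0.4193, -0.2896, 0.1235]
orientation: [-0.001, -0.091, 0.996, 0.001]
wrist_force: [0.6, 0.8, 0.1]
finger_gap: 0.0855
grip_force: 0.0
```

Emit:
jog_arm(moves=[{"slide": [0, 0, 0], "angular": [0, 0, 0], "fingers": 0}, {"slide": [0, 0, 0], "angular": [0, 0, 0], "fingers": 0}, {"slide": [0, 0, 0], "angular": [0, 0, 0], "fingers": 0}, {"slide": [0, 0, 0], "angular": [0, 0, 0], "fingers": 0}, {"slide": [0, 0, 0], "angular": [0, 0, 0], "fingers": 0}, {"slide": [0, 0, 0], "angular": [0, 0, 0], "fingers": 0}])

```text
clock: 35.5
tcp_pos: [0.4212, -0.2885, 0.1255]
orientation: [0.0, -0.093, 0.996, -0.0]
wrist_force: [-0.1, 0.4, 0.1]
finger_gap: 0.0856
grip_force: 0.0
```

```bash
python3 - <<'E'
from mv import *
plan([(.422,-.2895,.0445,-169.3)])
E
```

```text
at [ 0.4212 -0.2885  0.1255] psi -169.27 q6 -54.2 gap 0.0856 grip 0.0 F [-0.1  0.4  0.1] t 35.5
(0.422, -0.2895, 0.0445, -169.3) slide [-0.6, -1.2, 81.0] ang [-0.0, 0.0, 0.0] rows 1.9 q6~ -45
```

Emit:
jog_arm(moves=[{"slide": [-0.6, -1, 40], "angular": [0, 0, 0], "fingers": 0}, {"slide": [-0.6, -1, 65], "angular": [0, 0, 0], "fingers": 0}, {"slide": [-0.6, -1, 76], "angular": [0, 0, 0], "fingers": 0}, {"slide": [-0.6, -1, 81], "angular": [0, 0, 0], "fingers": 0}, {"slide": [-0.6, -1, 81], "angular": [0, 0, 0], "fingers": 0}, {"slide": [-0.6, -1, 81], "angular": [0, 0, 0], "fingers": 0}, {"slide": [-0.6, -1, 81], "angular": [0, 0, 0], "fingers": 0}])

```text
clock: 36.08
tcp_pos: [0.4224, -0.2906, 0.0455]
orientation: [0.001, -0.093, 0.996, -0.001]
wrist_force: [-0.2, -0.2, 0.6]
finger_gap: 0.0851
grip_force: 0.0
```

Emit:
jog_arm(moves=[{"slide": [0, 0, 0], "angular": [0, 0, 0], "fingers": 1}, {"slide": [0, 0, 0], "angular": [0, 0, 0], "fingers": 1}, {"slide": [0, 0, 0], "angular": [0, 0, 0], "fingers": 1}, {"slide": [0, 0, 0], "angular": [0, 0, 0], "fingers": 1}, {"slide": [0, 0, 0], "angular": [0, 0, 0], "fingers": 1}, {"slide": [0, 0, 0], "angular": [0, 0, 0], "fingers": 1}, {"slide": [0, 0, 0], "angular": [0, 0, 0], "fingers": 1}, {"slide": [0, 0, 0], "angular": [0, 0, 0], "fingers": 1}, {"slide": [0, 0, 0], "angular": [0, 0, 0], "fingers": 1}, {"slide": [0, 0, 0], "angular": [0, 0, 0], "fingers": 1}], squeeze=50)

```text
clock: 36.92
tcp_pos: [0.4217, -0.29, 0.0446]
orientation: [0.0, -0.093, 0.996, -0.0]
wrist_force: [0.7, 1.8, 3.4]
finger_gap: 0.0107
grip_force: 49.3
```

```bash
python3 - <<'E'
from mv import *
plan([(.422,-.2895,.13,-169.3),(.5338,-.138,.13,-169.3),(.6456,.0135,.115,130.4)])
E
```

```text
at [ 0.4217 -0.29    0.0446] psi -169.35 q6 -54.2 gap 0.0107 grip 49.3 F [0.7 1.8 3.4] t 36.9
(0.422, -0.2895, 0.13, -169.3) slide [-0.4, 0.4, -85.4] ang [-0.0, 0.0, -0.0] rows 2.0 q6~ -45
(0.5338, -0.138, 0.13, -169.3) slide [-138.0, 128.1, 0.0] ang [0.0, 0.0, 0.0] rows 4.5 q6~ -25
(0.6456, 0.0135, 0.115, 130.4) slide [-138.0, 128.1, 15.0] ang [-0.0, -0.0, 60.3] rows 8.4 q6~ 51
```

Emit:
jog_arm(moves=[{"slide": [0, 0, -40], "angular": [0, 0, 0], "fingers": 1}, {"slide": [0, 0, -86], "angular": [0, 0, 0], "fingers": 1}, {"slide": [0, 0, -86], "angular": [0, 0, 0], "fingers": 1}, {"slide": [-138, 128, -86], "angular": [0, 0, 0], "fingers": 1}, {"slide": [-138, 128, -86], "angular": [0, 0, 0], "fingers": 1}, {"slide": [-138, 128, -86], "angular": [0, 0, 0], "fingers": 1}, {"slide": [-138, 128, -86], "angular": [0, 0, 0], "fingers": 1}, {"slide": [-138, 128, -86], "angular": [0, 0, 0], "fingers": 1}, {"slide": [-138, 128, -86], "angular": [0, 0, 0], "fingers": 1}])

```text
clock: 37.67
tcp_pos: [0.5357, -0.1349, 0.1299]
orientation: [0.001, -0.096, 0.995, 0.001]
wrist_force: [-0.3, -0.2, -1.8]
finger_gap: 0.0112
grip_force: 51.9
```

Emit:
jog_arm(moves=[{"slide": [-138, 128, 15], "angular": [0, 0, 60.3], "fingers": 1}, {"slide": [-138, 128, 15], "angular": [0, 0, 60.3], "fingers": 1}, {"slide": [-138, 128, 15], "angular": [0, 0, 60.3], "fingers": 1}, {"slide": [-138, 128, 15], "angular": [0, 0, 60.3], "fingers": 1}, {"slide": [-138, 128, 15], "angular": [0, 0, 60.3], "fingers": 1}, {"slide": [-138, 128, 15], "angular": [0, 0, 60.3], "fingers": 1}, {"slide": [-138, 128, 15], "angular": [0, 0, 60.3], "fingers": 1}, {"slide": [-138, 128, 15], "angular": [0, 0, 60.3], "fingers": 1}, {"slide": [-138, 128, 15], "angular": [0, 0, 60.3], "fingers": 1}, {"slide": [-138, 128, 15], "angular": [0, 0, 60.3], "fingers": 1}])

```text
clock: 38.5
tcp_pos: [0.645, 0.0122, 0.1145]
orientation: [-0.001, 0.421, 0.907, -0.0]
wrist_force: [-0.2, 0.4, -0.5]
finger_gap: 0.0108
grip_force: 51.9
```

Emit:
jog_arm(moves=[{"slide": [0, 0, 0], "angular": [0, 0, 0], "fingers": 1}, {"slide": [0, 0, 0], "angular": [0, 0, 0], "fingers": 1}, {"slide": [0, 0, 0], "angular": [0, 0, 0], "fingers": 1}, {"slide": [0, 0, 0], "angular": [0, 0, 0], "fingers": 1}, {"slide": [0, 0, 0], "angular": [0, 0, 0], "fingers": 1}, {"slide": [0, 0, 0], "angular": [0, 0, 0], "fingers": 1}])

```text
clock: 39.0
tcp_pos: [0.6455, 0.0126, 0.1154]
orientation: [0.0, 0.42, 0.908, 0.0]
wrist_force: [-0.8, -0.2, -0.6]
finger_gap: 0.0111
grip_force: 51.9
```

```bash
python3 - <<'E'
from mv import *
plan([(.6456,.0135,.069,130.4)])
E
```

```text
at [0.6455 0.0126 0.1154] psi 130.37 q6 43.6 gap 0.0111 grip 51.9 F [-0.8 -0.2 -0.6] t 39.0
(0.6456, 0.0135, 0.069, 130.4) slide [0.6, 0.6, 46.4] ang [0.0, 0.0, -0.0] rows 1.1 q6~ 51
```

Emit:
jog_arm(moves=[{"slide": [0.6, 0.5, 20], "angular": [0, 0, 0], "fingers": 1}, {"slide": [0.6, 0.5, 38], "angular": [0, 0, 0], "fingers": 1}, {"slide": [0.6, 0.5, 46], "angular": [0, 0, 0], "fingers": 1}, {"slide": [0.6, 0.5, 46], "angular": [0, 0, 0], "fingers": 1}, {"slide": [0.6, 0.5, 46], "angular": [0, 0, 0], "fingers": 1}, {"slide": [0.6, 0.5, 46], "angular": [0, 0, 0], "fingers": 1}])

```text
clock: 39.5
tcp_pos: [0.6462, 0.0135, 0.0704]
orientation: [0.001, 0.42, 0.908, 0.0]
wrist_force: [-0.9, -0.2, -0.5]
finger_gap: 0.0112
grip_force: 51.9
```

Emit:
jog_arm(moves=[{"slide": [0, 0, 3], "angular": [0, 0, 0], "fingers": 1}, {"slide": [0, 0, 6], "angular": [0, 0, 0], "fingers": 1}, {"slide": [0, 0, 9], "angular": [0, 0, 0], "fingers": 1}, {"slide": [0, 0, 9], "angular": [0, 0, 0], "fingers": 1}])

```text
clock: 39.83
tcp_pos: [0.6452, 0.0135, 0.0599]
orientation: [-0.0, 0.42, 0.908, -0.0]
wrist_force: [-0.1, -0.0, -0.6]
finger_gap: 0.0106
grip_force: 51.9
```

Emit:
jog_arm(moves=[{"slide": [0, 0, 3], "angular": [0, 0, 0], "fingers": 1}, {"slide": [0, 0, 6], "angular": [0, 0, 0], "fingers": 1}, {"slide": [0, 0, 9], "angular": [0, 0, 0], "fingers": 1}, {"slide": [0, 0, 12], "angular": [0, 0, 0], "fingers": 1}, {"slide": [0, 0, 12], "angular": [0, 0, 0], "fingers": 1}, {"slide": [0, 0, 12], "angular": [0, 0, 0], "fingers": 1}])

```text
clock: 40.33
tcp_pos: [0.6454, 0.0135, 0.0482]
orientation: [-0.0, 0.42, 0.908, -0.0]
wrist_force: [-0.1, -0.6, -1.1]
finger_gap: 0.0112
grip_force: 51.9
```

Emit:
jog_arm(moves=[{"slide": [0, 0, 0], "angular": [0, 0, 0], "fingers": 1}])

```text
clock: 40.42
tcp_pos: [0.6454, 0.0135, 0.0483]
orientation: [-0.0, 0.42, 0.908, 0.0]
wrist_force: [0.7, -0.1, -1.0]
finger_gap: 0.0113
grip_force: 51.9
```

Emit:
jog_arm(moves=[{"slide": [0, 0, 0.9], "angular": [0, 0, 0], "fingers": 1}, {"slide": [0, 0, 0.9], "angular": [0, 0, 0], "fingers": 1}, {"slide": [0, 0, 0.9], "angular": [0, 0, 0], "fingers": 1}])

```text
clock: 40.67
tcp_pos: [0.6456, 0.0135, 0.0476]
orientation: [0.0, 0.42, 0.908, 0.0]
wrist_force: [0.6, 0.3, 0.6]
finger_gap: 0.0112
grip_force: 52.1
```

Emit:
jog_arm(moves=[{"slide": [0, 0, 0], "angular": [0, 0, -60], "fingers": 1}, {"slide": [0, 0, 0], "angular": [0, 0, -60], "fingers": 1}, {"slide": [0, 0, 0], "angular": [0, 0, -60], "fingers": 1}, {"slide": [0, 0, 0], "angular": [0, 0, -60], "fingers": 1}, {"slide": [0, 0, 0], "angular": [0, 0, -60], "fingers": 1}, {"slide": [0, 0, 0], "angular": [0, 0, -60], "fingers": 1}, {"slide": [0, 0, 0], "angular": [0, 0, -60], "fingers": 1}, {"slide": [0, 0, 0], "angular": [0, 0, -60], "fingers": 1}, {"slide": [0, 0, 0], "angular": [0, 0, -60], "fingers": 1}, {"slide": [0, 0, 0], "angular": [0, 0, -60], "fingers": 1}])

```text
clock: 41.5
tcp_pos: [0.6456, 0.0135, 0.0476]
orientation: [0.0, -0.091, 0.996, 0.0]
wrist_force: [-0.4, 0.1, -0.6]
finger_gap: 0.011
grip_force: 52.0
```

Emit:
jog_arm(moves=[{"slide": [0, 0, 0], "angular": [0, 0, -30], "fingers": 1}, {"slide": [0, 0, 0], "angular": [0, 0, -30], "fingers": 1}, {"slide": [0, 0, 0], "angular": [0, 0, -30], "fingers": 1}, {"slide": [0, 0, 0], "angular": [0, 0, -30], "fingers": 1}, {"slide": [0, 0, 0], "angular": [0, 0, -30], "fingers": 1}, {"slide": [0, 0, 0], "angular": [0, 0, -30], "fingers": 1}, {"slide": [0, 0, 0], "angular": [0, 0, -30], "fingers": 1}])

```text
clock: 42.08
tcp_pos: [0.6457, 0.0133, 0.0476]
orientation: [0.0, -0.343, 0.939, -0.0]
wrist_force: [-0.2, -1.6, 0.4]
finger_gap: 0.0113
grip_force: 52.0
```

Emit:
jog_arm(moves=[{"slide": [0, 0, 0], "angular": [0, 0, 0], "fingers": 0.5}, {"slide": [0, 0, 0], "angular": [0, 0, 0], "fingers": 0.5}, {"slide": [0, 0, 0], "angular": [0, 0, 0], "fingers": 0.5}, {"slide": [0, 0, 0], "angular": [0, 0, 0], "fingers": 0.5}, {"slide": [0, 0, -30], "angular": [0, 0, 0], "fingers": 0.5}, {"slide": [0, 0, -70], "angular": [0, 0, 0], "fingers": 0}, {"slide": [0, 0, -100], "angular": [0, 0, 0], "fingers": 0}, {"slide": [0, 0, -100], "angular": [0, 0, 0], "fingers": 0}, {"slide": [0, 0, -100], "angular": [0, 0, 0], "fingers": 0}])

```text
clock: 42.83
tcp_pos: [0.6473, 0.0134, 0.1503]
orientation: [0.003, -0.345, 0.939, -0.001]
wrist_force: [-1.1, 0.3, -0.3]
finger_gap: 0.0851
grip_force: 0.0
```

```bash
cat > mod.py <<'E'
from mv import *
from fit import *
import fit
o=fit.cmask
def model(pics,x0):
    fit.cmask=lambda *a:hullmask(o(*a)); r=measure(pics,yellow,26,box(.05,.05,0,.02),x0,zc=.01); fit.cmask=o; show("model",r); return r
E
python3 - <<'E'
from mod import *
pics=[read_camera("scene"),read_camera("top")]
model(pics,[.644,-.2142,-.2])
for i,p in enumerate(pics): save(p,f"n{i}")
p=pics[0]; v=proj(p,[.59,-.034,.04]).astype(int); cv2.imwrite("pics/m7.png",cv2.resize(p["color"][v[1]-60:v[1]+60,v[0]-100:v[0]+60,::-1],(800,600),interpolation=cv2.INTER_CUBIC))
plan([(.644,-.2142,.13,-102)])
E
```

```text
model [0.644, -0.2147, -0.2053] 0.062 | [([0.6427, -0.2144, -0.2315], np.float64(0.026)), ([0.6461, -0.215, -0.2051], np.float64(0.045))] [485, 420]
at [0.645  0.0136 0.1468] psi -139.65 q6 -46.3 gap 0.0857 grip 0.0 F [-0.6  0.7 -1.1] t 42.9
(0.644, -0.2142, 0.13, -102) slide [148.3, -173.0, 16.8] ang [0.1, -0.0, -37.7] rows 5.5 q6~ -96
```

View pics/m7.png

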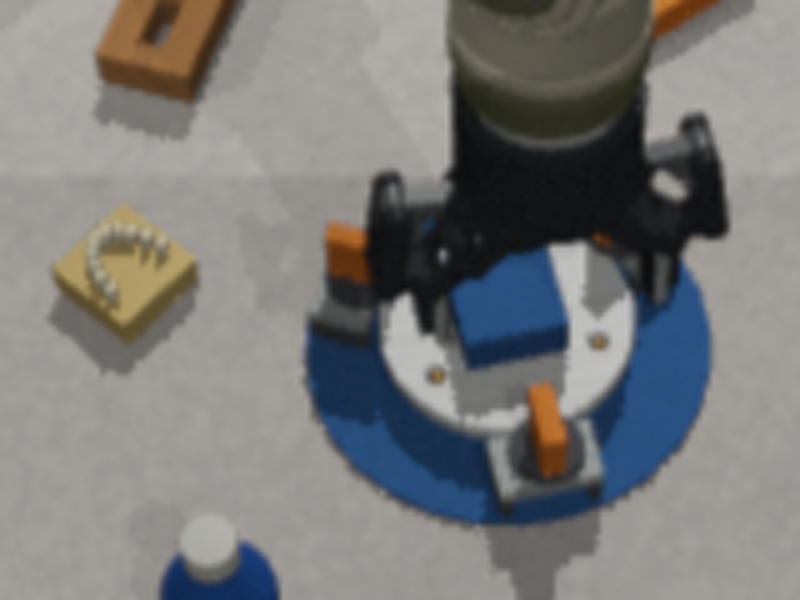

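Emit:
jog_arm(moves=[{"slide": [148, -173, 10], "angular": [0, 0, -37.5], "fingers": 0}, {"slide": [148, -173, 10], "angular": [0, 0, -37.5], "fingers": 0}, {"slide": [148, -173, 10], "angular": [0, 0, -37.5], "fingers": 0}, {"slide": [148, -173, 10], "angular": [0, 0, -37.5], "fingers": 0}, {"slide": [148, -173, 10], "angular": [0, 0, -37.5], "fingers": 0}, {"slide": [148, -173, 10], "angular": [0, 0, -37.5], "fingers": 0}, {"slide": [148, -173, 10], "angular": [0, 0, -37.5], "fingers": 0}, {"slide": [148, -173, 10], "angular": [0, 0, -37.5], "fingers": 0}, {"slide": [148, -173, 10], "angular": [0, 0, -37.5], "fingers": 0}, {"slide": [148, -173, 10], "angular": [0, 0, -37.5], "fingers": 0}])

```text
clock: 43.77
tcp_pos: [0.6443, -0.2126, 0.1365]
orientation: [-0.0, -0.629, 0.778, 0.001]
wrist_force: [0.0, -0.2, -0.3]
finger_gap: 0.0854
grip_force: 0.0
```

Emit:
jog_arm(moves=[{"slide": [0, 0, 0], "angular": [0, 0, 0], "fingers": 0}, {"slide": [0, 0, 0], "angular": [0, 0, 0], "fingers": 0}, {"slide": [0, 0, 0], "angular": [0, 0, 0], "fingers": 0}, {"slide": [0, 0, 0], "angular": [0, 0, 0], "fingers": 0}, {"slide": [0, 0, 0], "angular": [0, 0, 0], "fingers": 0}])

```text
clock: 44.18
tcp_pos: [0.6449, -0.2137, 0.1377]
orientation: [0.0, -0.629, 0.778, -0.0]
wrist_force: [-0.4, -0.4, -0.7]
finger_gap: 0.0851
grip_force: 0.0
```

```bash
python3 - <<'E'
from mod import *
plan([(.644,-.2145,.014,-102.2)])
pics=[read_camera("scene"),read_camera("top")]
bl=lambda h,s,v:(h>95)&(h<130)&(s>60)
# boss top face in each cam: yaw and centre (home: z .026-.052), scene mask also near blue base -> flange separates
show("boss",measure(pics,bl,17,box(.05,.05,.026,.052),[.590,-.034,.68],zc=.04))
model(pics,[.644,-.2142,-.2])
E
```

```text
at [ 0.6449 -0.2137  0.1377] psi -102.11 q6 -103.0 gap 0.0851 grip 0.0 F [-0.4 -0.4 -0.7] t 44.2
(0.644, -0.2145, 0.014, -102.2) slide [1.0, 0.8, 123.7] ang [-0.0, -0.0, 0.1] rows 3.0 q6~ -96
boss [0.5904, -0.0343, 0.6757] 0.09 | [([0.5894, -0.0344, 0.6661], np.float64(0.071)), ([0.5923, -0.0344, 0.7016], np.float64(0.07))] [491, 381]Traceback (most recent call last):
  File "<stdin>", line 7, in <module>
  File "mod.py", line 6, in model
    fit.cmask=lambda *a:hullmask(o(*a)); r=measure(pics,yellow,26,box(.05,.05,0,.02),x0,zc=.01); fit.cmask=o; show("model",r); return r
                                           ~~~~~~~^^^^^^^^^^^^^^^^^^^^^^^^^^^^^^^^^^^^^^^^^^^^^
  File "fit.py", line 38, in measure
    ms=[cmask(p,colf,proj(p,[x0[0],x0[1],z+zc]),rad) for p in pics]
        ~~~~~^^^^^^^^^^^^^^^^^^^^^^^^^^^^^^^^^^^^^^^
  File "mod.py", line 6, in <lambda>
    fit.cmask=lambda *a:hullmask(o(*a)); r=measure(pics,yellow,26,box(.05,.05,0,.02),x0,zc=.01); fit.cmask=o; show("model",r); return r
                        ~~~~~~~~^^^^^^^
  File "fit.py", line 59, in hullmask
    h=cv2.convexHull(np.argwhere(m)[:,::-1].astype(np.int32)); o=np.zeros_like(m); cv2.fillConvexPoly(o,h,1); return o
                                                                                   ~~~~~~~~~~~~~~~~~~^^^^^^^
cv2.error: OpenCV(4.12.0) /io/opencv/modules/imgproc/src/drawing.cpp:2404: error: (-215:Assertion failed) points.checkVector(2, CV_32S) >= 0 in function 'fillConvexPoly'
```

Emit:
jog_arm(moves=[{"slide": [1, 0.8, 60], "angular": [0, 0, 0], "fingers": 0}, {"slide": [1, 0.8, 90], "angular": [0, 0, 0], "fingers": 0}, {"slide": [1, 0.8, 110], "angular": [0, 0, 0], "fingers": 0}, {"slide": [1, 0.8, 119], "angular": [0, 0, 0], "fingers": 0}, {"slide": [1, 0.8, 123.5], "angular": [0, 0, 0], "fingers": 0}, {"slide": [1, 0.8, 123.5], "angular": [0, 0, 0], "fingers": 0}, {"slide": [1, 0.8, 123.5], "angular": [0, 0, 0], "fingers": 0}, {"slide": [1, 0.8, 123.5], "angular": [0, 0, 0], "fingers": 0}, {"slide": [1, 0.8, 123.5], "angular": [0, 0, 0], "fingers": 0}])

```text
clock: 45.03
tcp_pos: [0.6453, -0.2157, 0.0164]
orientation: [0.001, -0.628, 0.778, -0.002]
wrist_force: [-0.2, -1.0, -1.3]
finger_gap: 0.0854
grip_force: 0.0
```

Emit:
jog_arm(moves=[{"slide": [0, 0, 0], "angular": [0, 0, 0], "fingers": 1}, {"slide": [0, 0, 0], "angular": [0, 0, 0], "fingers": 1}, {"slide": [0, 0, 0], "angular": [0, 0, 0], "fingers": 1}, {"slide": [0, 0, 0], "angular": [0, 0, 0], "fingers": 1}, {"slide": [0, 0, 0], "angular": [0, 0, 0], "fingers": 1}, {"slide": [0, 0, 0], "angular": [0, 0, 0], "fingers": 1}, {"slide": [0, 0, 0], "angular": [0, 0, 0], "fingers": 1}, {"slide": [0, 0, 0], "angular": [0, 0, 0], "fingers": 1}], squeeze=40)

```text
clock: 45.7
tcp_pos: [0.6444, -0.2152, 0.0149]
orientation: [0.0, -0.628, 0.778, -0.001]
wrist_force: [0.4, 0.1, 5.7]
finger_gap: 0.0488
grip_force: 43.2
```

```bash
python3 - <<'E'
from mod import *
plan([(.644,-.2145,.13,-102.2),(.5904,-.0343,.115,-140.9)])
E
```

```text
at [ 0.6444 -0.2152  0.0149] psi -102.14 q6 -103.1 gap 0.0488 grip 43.2 F [0.4 0.1 5.7] t 45.7
(0.644, -0.2145, 0.13, -102.2) slide [-0.6, 0.3, -115.1] ang [-0.1, -0.0, 0.1] rows 2.8 q6~ -96
(0.5904, -0.0343, 0.115, -140.9) slide [-164.8, 90.5, 15.0] ang [0.0, -0.0, 38.7] rows 5.4 q6~ -42
```

Emit:
jog_arm(moves=[{"slide": [0, 0, -40], "angular": [0, 0, 0], "fingers": 1}, {"slide": [0, 0, -80], "angular": [0, 0, 0], "fingers": 1}, {"slide": [0, 0, -115], "angular": [0, 0, 0], "fingers": 1}, {"slide": [0, 0, -115], "angular": [0, 0, 0], "fingers": 1}])

```text
clock: 46.03
tcp_pos: [0.6474, -0.2166, 0.1372]
orientation: [0.003, -0.628, 0.778, -0.005]
wrist_force: [2.1, -0.3, 0.0]
finger_gap: 0.0491
grip_force: 42.7
```

Emit:
jog_arm(moves=[{"slide": [-165, 90, 10], "angular": [0, 0, 38.7], "fingers": 1}, {"slide": [-165, 90, 10], "angular": [0, 0, 38.7], "fingers": 1}, {"slide": [-165, 90, 10], "angular": [0, 0, 38.7], "fingers": 1}, {"slide": [-165, 90, 10], "angular": [0, 0, 38.7], "fingers": 1}, {"slide": [-165, 90, 10], "angular": [0, 0, 38.7], "fingers": 1}, {"slide": [-165, 90, 10], "angular": [0, 0, 38.7], "fingers": 1}, {"slide": [-165, 90, 10], "angular": [0, 0, 38.7], "fingers": 1}, {"slide": [-165, 90, 10], "angular": [0, 0, 38.7], "fingers": 1}, {"slide": [-165, 90, 10], "angular": [0, 0, 38.7], "fingers": 1}, {"slide": [-165, 90, 10], "angular": [0, 0, 38.7], "fingers": 1}])

```text
clock: 46.87
tcp_pos: [0.5907, -0.0357, 0.1187]
orientation: [-0.0, -0.335, 0.942, 0.0]
wrist_force: [-0.7, -0.6, -1.9]
finger_gap: 0.0488
grip_force: 42.6
```

Emit:
jog_arm(moves=[{"slide": [0, 0, 0], "angular": [0, 0, 0], "fingers": 1}, {"slide": [0, 0, 0], "angular": [0, 0, 0], "fingers": 1}, {"slide": [0, 0, 0], "angular": [0, 0, 0], "fingers": 1}, {"slide": [0, 0, 0], "angular": [0, 0, 0], "fingers": 1}, {"slide": [0, 0, 0], "angular": [0, 0, 0], "fingers": 1}, {"slide": [0, 0, 0], "angular": [0, 0, 0], "fingers": 1}])

```text
clock: 47.37
tcp_pos: [0.5905, -0.0348, 0.119]
orientation: [0.0, -0.335, 0.942, 0.0]
wrist_force: [0.4, -0.4, -0.9]
finger_gap: 0.049
grip_force: 42.6
```

```bash
python3 - <<'E'
from mod import *
plan([(.5899,-.0347,.073,-140.9)])
E
```

```text
at [ 0.5905 -0.0348  0.119 ] psi -140.85 q6 -50.3 gap 0.049 grip 42.6 F [ 0.4 -0.4 -0.9] t 47.4
(0.5899, -0.0347, 0.073, -140.9) slide [0.4, 0.5, 46.0] ang [0.0, 0.0, 0.0] rows 1.1 q6~ -42
```

Emit:
jog_arm(moves=[{"slide": [0.4, 0.5, 25], "angular": [0, 0, 0], "fingers": 1}, {"slide": [0.4, 0.5, 40], "angular": [0, 0, 0], "fingers": 1}, {"slide": [0.4, 0.5, 46], "angular": [0, 0, 0], "fingers": 1}, {"slide": [0.4, 0.5, 46], "angular": [0, 0, 0], "fingers": 1}, {"slide": [0.4, 0.5, 46], "angular": [0, 0, 0], "fingers": 1}, {"slide": [0.4, 0.5, 46], "angular": [0, 0, 0], "fingers": 1}, {"slide": [0.4, 0.5, 46], "angular": [0, 0, 0], "fingers": 1}, {"slide": [0.4, 0.5, 46], "angular": [0, 0, 0], "fingers": 1}, {"slide": [0.4, 0.5, 46], "angular": [0, 0, 0], "fingers": 1}, {"slide": [0.4, 0.5, 46], "angular": [0, 0, 0], "fingers": 1}])

```text
clock: 48.2
tcp_pos: [0.5901, -0.0346, 0.0734]
orientation: [0.0, -0.335, 0.942, -0.0]
wrist_force: [0.2, -0.7, -2.1]
finger_gap: 0.049
grip_force: 42.6
```

```bash
python3 - <<'E'
from mod import *
plan([(.5899,-.0347,.067,-140.9)])
p=read_camera("scene"); v=proj(p,[.59,-.034,.06]).astype(int); cv2.imwrite("pics/m8.png",cv2.resize(p["color"][v[1]-38:v[1]+37,v[0]-50:v[0]+50,::-1],(800,600),interpolation=cv2.INTER_CUBIC))
E
```

```text
at [ 0.5901 -0.0346  0.0734] psi -140.85 q6 -50.3 gap 0.049 grip 42.6 F [ 0.2 -0.7 -2.1] t 48.2
(0.5899, -0.0347, 0.067, -140.9) slide [0.2, 0.1, 6.4] ang [-0.0, 0.0, 0.1] rows 0.2 q6~ -42
```

View pics/m8.png

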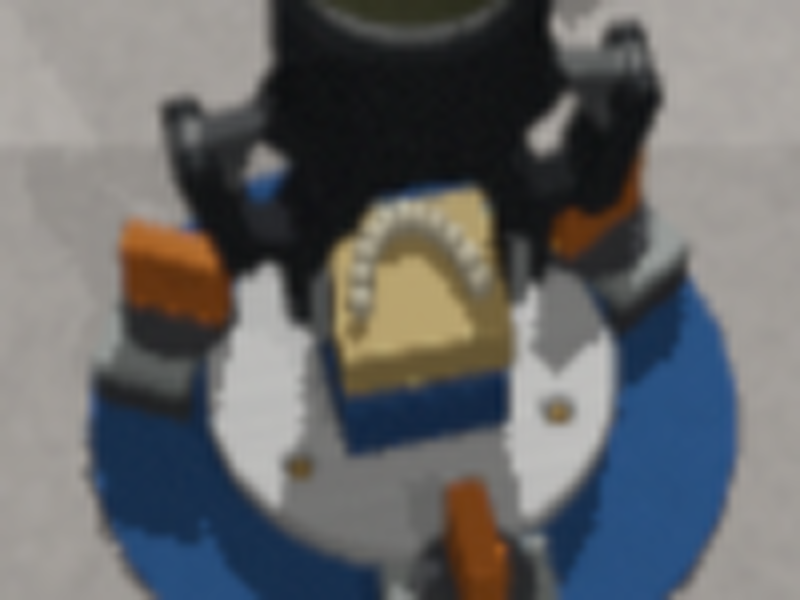

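Emit:
jog_arm(moves=[{"slide": [0.2, 0, 3], "angular": [0, 0, 0], "fingers": 1}, {"slide": [0.2, 0, 5], "angular": [0, 0, 0], "fingers": 1}, {"slide": [0.2, 0, 6.5], "angular": [0, 0, 0], "fingers": 1}, {"slide": [0.2, 0, 6.5], "angular": [0, 0, 0], "fingers": 1}, {"slide": [0.2, 0, 6.5], "angular": [0, 0, 0], "fingers": 1}, {"slide": [0.2, 0, 6.5], "angular": [0, 0, 0], "fingers": 1}])

```text
clock: 48.75
tcp_pos: [0.5895, -0.0347, 0.0668]
orientation: [-0.0, -0.335, 0.942, -0.0]
wrist_force: [-2.8, 0.4, 4.4]
finger_gap: 0.0491
grip_force: 43.3
```

```bash
python3 - <<'E'
from mv import *
plan([])
E
```

```text
at [ 0.5895 -0.0347  0.0668] psi -140.84 q6 -50.3 gap 0.0491 grip 43.3 F [-2.8  0.4  4.4] t 48.8
```

Contact with the boss; release with limited opening, rise.

Emit:
jog_arm(moves=[{"slide": [0, 0, 0], "angular": [0, 0, 0], "fingers": 0.25}, {"slide": [0, 0, 0], "angular": [0, 0, 0], "fingers": 0.25}, {"slide": [0, 0, 0], "angular": [0, 0, 0], "fingers": 0.25}, {"slide": [0, 0, 0], "angular": [0, 0, 0], "fingers": 0.25}, {"slide": [0, 0, 0], "angular": [0, 0, 0], "fingers": 0.25}, {"slide": [0, 0, -20], "angular": [0, 0, 0], "fingers": 0.25}, {"slide": [0, 0, -55], "angular": [0, 0, 0], "fingers": 0.25}, {"slide": [0, 0, -95], "angular": [0, 0, 0], "fingers": 0.25}, {"slide": [0, 0, -110], "angular": [0, 0, 0], "fingers": 0.25}, {"slide": [0, 0, -110], "angular": [0, 0, 0], "fingers": 0.25}])

```text
clock: 49.58
tcp_pos: [0.5927, -0.0353, 0.1817]
orientation: [0.004, -0.335, 0.942, -0.002]
wrist_force: [0.4, -0.7, -0.8]
finger_gap: 0.0639
grip_force: 0.0
```

```bash
python3 - <<'E'
from mv import *
plan([(.48,.2,.2,-140.9)])
E
```

```text
at [ 0.5927 -0.0353  0.1817] psi -140.84 q6 -50.3 gap 0.0639 grip 0.0 F [ 0.4 -0.7 -0.8] t 49.6
(0.48, 0.2, 0.2, -140.9) slide [-61.3, 253.4, -19.7] ang [-0.4, 0.3, 0.1] rows 6.3 q6~ -16
```

Emit:
jog_arm(moves=[{"slide": [-61, 253, -20], "angular": [0, 0, 0], "fingers": 0.25}, {"slide": [-61, 253, -20], "angular": [0, 0, 0], "fingers": 0.25}, {"slide": [-61, 253, -20], "angular": [0, 0, 0], "fingers": 0.25}, {"slide": [-61, 253, -20], "angular": [0, 0, 0], "fingers": 0.25}, {"slide": [-61, 253, -20], "angular": [0, 0, 0], "fingers": 0.25}, {"slide": [-61, 253, -20], "angular": [0, 0, 0], "fingers": 0.25}, {"slide": [-61, 253, -20], "angular": [0, 0, 0], "fingers": 0.25}, {"slide": [-61, 253, -20], "angular": [0, 0, 0], "fingers": 0.25}, {"slide": [-61, 253, -20], "angular": [0, 0, 0], "fingers": 0.25}, {"slide": [-61, 253, -20], "angular": [0, 0, 0], "fingers": 0.25}])

```text
clock: 50.42
tcp_pos: [0.4776, 0.1992, 0.1959]
orientation: [-0.0, -0.335, 0.942, -0.0]
wrist_force: [-0.2, -0.8, -0.7]
finger_gap: 0.0642
grip_force: 0.0
```

```bash
python3 - <<'E'
from mod import *
pics=[read_camera("scene"),read_camera("top")]
fit.cmask=lambda *a:hullmask(o(*a)); show("model",measure(pics,yellow,16,box(.05,.05,.052,.072),[.5904,-.0343,.68],zc=.062))
c=[p["color"][v[1]-30:v[1]+30,v[0]-40:v[0]+40,::-1] for p in pics for v in [proj(p,[.59,-.034,.04]).astype(int)]]
cv2.imwrite("pics/m9.png",cv2.resize(np.hstack(c),(800,300),interpolation=cv2.INTER_CUBIC))
E
```

```text
model [0.5892, -0.0317, 0.6729] 0.06 | [([0.5879, -0.0317, 0.6661], np.float64(0.021)), ([0.5912, -0.0321, 0.671], np.float64(0.03))] [509, 442]
```

View pics/m9.png

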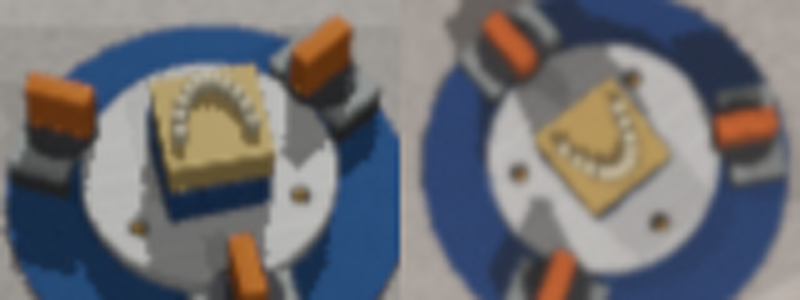

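```bash
cat > chk.py <<'E'
from mod import *
def rot(sh,v):
    c,s=np.cos(v[2]),np.sin(v[2]); return sh@np.array([[c,s,0],[-s,c,0],[0,0,1]])+[v[0],v[1],0]
def chk():
    pics=[read_camera("scene"),read_camera("top")]
    bl=lambda h,s,v:(h>95)&(h<130)&(s>60)
    for tag,ps in (("both",pics),("scene",pics[:1]),("top",pics[1:])):
        fit.cmask=lambda *a:hullmask(o(*a)); r=measure(ps,yellow,24,box(.05,.05,.052,.072),[.5904,-.0343,.68],zc=.062)[0]
        mv=r[0]; B=[o(p,bl,proj(p,[.59,-.034,.035]),19) for p in ps]
        M=[1-np.clip(soft(p,rot(box(.05,.05,.052,.074),mv)),0,1) for p in ps]
        f=lambda v:sum(((soft(p,rot(box(.05,.05,.026,.052),v))*m-b)**2).sum() for p,m,b in zip(ps,M,B))
        v0=np.array([.5904,-.0343,.68]); q=minimize(f,v0,method="Nelder-Mead",options=dict(initial_simplex=[v0,v0+[.004,0,0],v0+[0,.004,0],v0+[0,0,.1]],xatol=1e-4,maxiter=150))
        print(tag,"model",np.round(mv,4),round(r[1],3),"boss",np.round(q.x,4),round(q.fun,1),[int(b.sum()) for b in B],"diff",np.round((mv-q.x)[:2]*1000,1))
if __name__=="__main__": chk()
E
python3 chk.py
```

```text
both model [ 0.5893 -0.0314  0.6702] 0.059 boss [ 0.5902 -0.032   0.6445] 46.4 [125, 0] diff [-0.9  0.6]
scene model [ 0.5878 -0.0317  0.6685] 0.022 boss [ 0.5878 -0.0326  0.6669] 13.9 [125] diff [-0.   0.9]
top model [ 0.5913 -0.0319  0.6579] 0.031 boss [ 0.5953 -0.0319  0.6576] 1.2 [0] diff [-4.1  0. ]
```

```bash
python3 - <<'E'
from mod import *
pics=[read_camera("scene"),read_camera("top")]
c=[cv2.resize(p["color"][v[1]-20:v[1]+22,v[0]-20:v[0]+20,::-1],(400,420),interpolation=cv2.INTER_NEAREST) for p in pics for v in [proj(p,[.59,-.034,.05]).astype(int)]]
cv2.imwrite("pics/m10.png",np.hstack(c))
for p in pics: print(proj(p,[.59,-.034,.05]))
E
```

```text
[325.64385004 247.13973831]
[319.76068451 234.19898199]
```

View pics/m10.png

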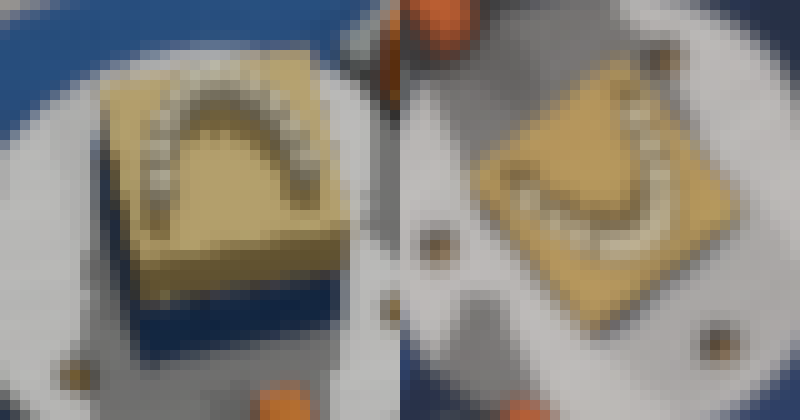

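```bash
python3 -c "
from workcell import *
print(hand_in())"
```

```text
the job is handed in; nothing more can be done
None
```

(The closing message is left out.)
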